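# Set a rivet with a hand-lever press

### The job

Pull the link with the round, riveted end out from under the low shelf, take it afresh by its plain tail and lay it flat across the press's anvil and front rest, with the rivet centred under the ram, and let go of it. Then pump the press's sprung lever through at least three full strokes, each time down until the ram squeezes the rivet hard and the lever stops, then all the way back up. Leave the link lying there with the lever up, leave the square-ended link where it is, and do not knock over the oil bottle.

Things in the scene. Friction and masses are not known exactly. Their poses are not given: they have to be found in the camera images.
- link: Bare aluminium flat link, 168 mm long, 14 mm thick, 0.2 kg: round end 46 mm across with a steel rivet (18 mm across, 6 mm proud of the top), plain shank 26 mm wide. Origin: underside, centre of the round end; x from tail to round end, z up; tail ends at x = -145 mm. Starts on the table, tail under the shelf, round end out about 85 mm.
- square_link: A similar link beside it (120 mm to either side, also half under the shelf) but with a SQUARE end 46 mm wide and no rivet; not wanted, leave it. Origin and axes as for the link.
- shelf: Low fixed galvanised shelf, 340 mm wide, 200 mm deep, on two end walls; underside 50 mm, top 60 mm above the table. Bins 70 mm high with tool handles sticking out stand on it, 75 mm behind its front edge. Origin: on the table below the middle of its front edge; y points in under the shelf, x along its edge.
- press: Grey fixed bench press. Origin: on the table below the ram's axis; z up; the link goes in along +x, round end first. Column at y = 49 to 85, x = -35 to 35 mm. Head above the anvil: x = -35 to 35, y = -30 to 85, z = 130 to 200 mm (cap to 225), so the gripper cannot hold the link within 85 mm of the ram's axis. Base plate 20 mm thick, x = -115 to 55, y = -55 to 95 mm.
- anvil (a point): Centre of the top of the press's anvil, 60 mm above the table, straight below the ram: a steel block 40 mm along the press's x by 34 mm along its y.
- rest (a point): Centre of the top of the press's narrow front rest, level with the anvil and 72 mm in front of it (press x = -72 mm): a steel bar 12 mm along the press's x by 44 mm along its y.
- ram: Round steel ram, 26 mm across, under the press's head. Origin: centre of its lower face, 104 mm above the table with the lever up; it goes down 45 mm per rad of the lever and meets the rivet of a seated link (top at 80 mm) at about 0.53 rad.
- lever (a joint): Angle of the press's hand lever, rad: 0 = up at rest (its spring returns it there), growing as it is pressed down; stop at 0.60 without a link. It hinges about the press's x axis at press y = -42 mm, z = 190 mm. Pressing takes 4 to 8 N at the grip, more once the ram is on the rivet.
- lever_grip (a point): Middle of the lever's black rubber grip, 160 mm from the hinge. The lever points to the press's -y, 0.45 rad above level at rest, 0.15 rad below it at the stop. The grip is 95 mm long, 34 mm wide (along the press's x) and 22 mm thick.
- oil_bottle: Grey closed plastic bottle with a black cap, 56 mm across, 130 mm tall, standing beyond the press towards the shelf's side. Origin: centre of its underside. Leave it standing.
Things that resemble listed ones, but are neither listed nor needed, are in the scene too. Leave any green look-alike of the link alone.

How it is judged:
By the outcome, as a careful person would: the job done as asked, in the order asked, and still so for the second after the job is handed in, with the robot touching nothing.
It also fails if it takes over 72 s, if anything falls off the work surface, if the arm or the gripper's body presses on something with over 40 N, if the wrist force passes 120 N, or if a joint passes its speed limit or range.

### The arm

A 6-joint arm with a two-finger parallel gripper is mounted at the origin on the work surface. World frame = base frame: x ahead of the robot, y to its left, z up, the work surface at z = 0. Lengths are in m, angles in rad, forces in N, time in s.
With the tool pointing down it reaches from about 0.425 to 0.95 m from the base axis. Payload 3.5 kg.
Tool frame: the origin (TCP) lies on the mounting face of the last link; the fingertips stand 173 mm ahead of it and the grasp point (between the pads) lies 155 mm ahead of it; z points along the fingers, x is the direction in which the jaws open and shut, and the axes are right-handed (so a half turn about z gives the same grasp; the last joint's range is limited). The gripper opens to 85 mm and grips with 20 to 120 N. Pads are 22 mm wide; open, the fingers measure 114 mm over their backs; the gripper's body (76 mm by 85 mm) begins 54 mm behind the grasp point. The pads swing forward as they close: fully open they stand 13 mm farther back than shut.
Start: joints at [1.083, 0.286, 1.577, -0, 1.279, -0.15], TCP at [0.224, 0.637, 0.405] pointing down, gripper open.
Joint ranges: [-2.77, 2.77], [-0.9, 2.22], [0.21, 2.48], [-1.53, 4.67], [0.24, 2.81], [-2.84, 2.84]. Speed limits (rad/s): [2.79, 2.79, 3.14, 3.14, 3.14, 3.14].

### API

Orientations are given as a unit quaternion [x, y, z, w].
In Python, from plant import get_state, read_camera, sign_off gives the robot as it stands.
- The arm moves only by the shell command python3 -m jog 'ROWS' [FORCE]. ROWS is JSON, a list of rows, each an object of numbers: "grip": the closure, from 0 (fully open) to 1 (shut); "x", "y", "z": the shift along the tool's x, y, z in mm; "rx", "ry", "rz": the turn, a rotation vector about the tool's x, y, z in degrees. A call has 1 to 8 rows; each row shifts and turns the commanded pose from where the row before left it, along the tool's axes as they then stand; what a row does not reach is not made up. A row lasts 1/12 s, in which the tool goes at most 41.7 mm and 7.16 degrees, less where a joint would pass 70% of its speed; a pose out of reach is approached as far as the arm can. A call with a gripper value outside its range is refused whole. The fingers move at their own pace and stop on an object; FORCE is the grip in N (left out, the last holds). Time passes only in rows, so rows that do not move let the fingers close. It gives the time, the measured TCP pose, the force and the opening at its end, in the units of the state.
- get_state(): the state, without advancing time (a new reading comes with each control period).
- read_camera(name): name is "side" or "top"; returns a dict with "frame" (400x640x3 uint8, red, green, blue), "intrinsics" (3x3 intrinsics, pixels), "R" (3x3) and "t" (3): a world point X has camera coordinates R X + t. Camera axes: x right, y down, z forward; pixel columns grow to the right and rows downward; lengths in m; the calibration is good to about 2 mm. A picture is of the moment at which its call begins. There is no depth.
- sign_off(): hands the job in, once; it reports no verdict.
The state is a dict: "time": time; "qpos": joint angles; "dq": joint speeds; "joint_efforts": joint torques, N m; "eef_pos": TCP position; "tcp_rot": TCP orientation; "contact_force": force on the tool from outside, world axes, zero at the start; "wrist_torque": the same for the moment, N m; "opening": opening from 0.0 (shut) to 1.0 (fully open).
Only numpy, scipy, OpenCV 4.12 (cv2) and the standard library are available. Lean on these libraries where they do the work, as an engineer would, in place of code of your own. Each camera call takes 0.05 s, during which the arm holds its last target.

## Working session

There is one attempt and no reset: what is moved stays moved. The work goes in short steps, Python scripts to look and compute and a shell command to move; the robot and the scene stay as the last step left them, time stands still between calls to the robot, and variables do not carry over. Pictures are saved under pics/ and viewed, and the job is handed in when it is done.

```bash
ls; mkdir -p pics; python3 - <<'E'
from plant import get_state, read_camera
import cv2,json,numpy as np
for n in("side","top"):
    c=read_camera(n);cv2.imwrite(f"pics/{n}0.png",c["frame"][:,:,::-1])
    print(n,np.array(c["intrinsics"]).tolist(),np.array(c["R"]).round(4).tolist(),np.array(c["t"]).round(4).tolist())
print(get_state())
E
```

```text
pics
side [[464.2583994588759, 0.0, 312.7755502017326], [0.0, 464.2583994588759, 196.5056561494649], [0.0, 0.0, 1.0]] [[0.9187, -0.3946, -0.0181], [-0.2654, -0.5827, -0.7681], [0.2925, 0.7105, -0.64]] [-0.3596, 0.3467, 1.1882]
top [[479.7181661718357, 0.0, 318.67685365930816], [0.0, 479.7181661718357, 189.31103007699198], [0.0, 0.0, 1.0]] [[0.0016, -0.9999, -0.0121], [-0.9949, -0.0004, -0.1012], [0.1012, 0.0122, -0.9948]] [0.1483, 0.4513, 1.3542]
{'time': 0.1, 'qpos': array([ 1.08299876e+00,  2.87094608e-01,  1.57804858e+00,  3.73796191e-06,
        1.27861323e+00, -1.50012664e-01]), 'dq': array([-0.00039269, -0.00266996, -0.00116249, -0.00049694,  0.00114021,
       -0.00160092]), 'joint_efforts': array([ 1.10632331e-05, -4.07294834e+01, -2.93699938e+01, -1.91117979e-04,
        3.43203115e-03,  2.70679624e-05]), 'eef_pos': array([0.223563  , 0.63665521, 0.40346368]), 'tcp_rot': array([ 8.15903624e-01,  5.78186913e-01, -9.67089306e-04,  4.84986076e-04]), 'contact_force': array([-0.2159233 , -0.93901157,  0.4250237 ]), 'wrist_torque': array([ 0.00649995,  0.03318637, -0.01378532]), 'opening': 0.9995350412439314}
```

View pics/side0.png

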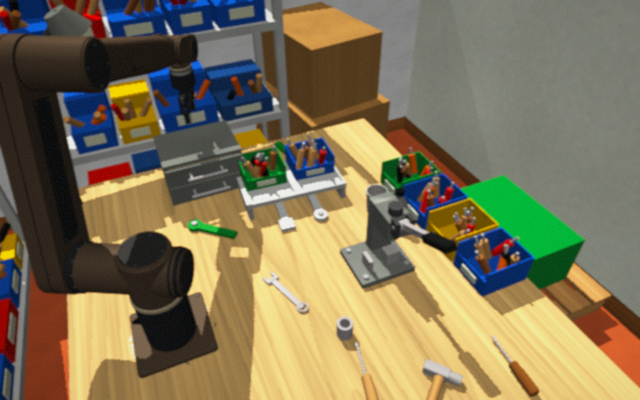

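View pics/top0.png

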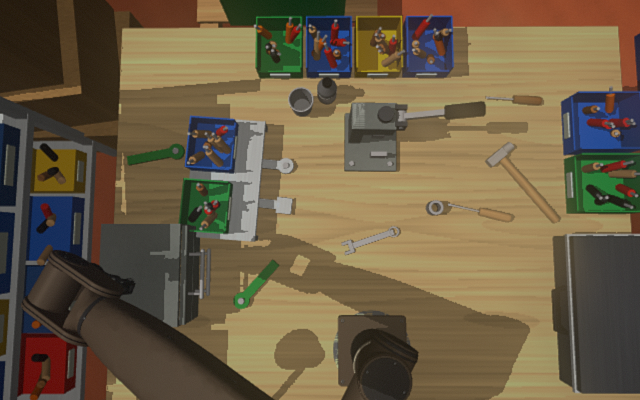

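Top view: the round link's end is at about (286,166) and the square link's at (285,205). The press is at about (372,138), its grip at (465,110), and the bottle at (327,90). Next I'll zoom in and measure.

```bash
cat > h.py <<'E'
import numpy as np,cv2
from plant import get_state, read_camera
from scipy.spatial.transform import Rotation as Rr
def cam(n):
    c=read_camera(n); return c
def P(c,X):
    X=np.atleast_2d(X);q=X@np.array(c["R"]).T+np.array(c["t"]);q=q@np.array(c["intrinsics"]).T
    return q[:,:2]/q[:,2:]
def ray(c,u,z):
    R=np.array(c["R"]);t=np.array(c["t"]);K=np.array(c["intrinsics"])
    d=R.T@np.linalg.solve(K,[u[0],u[1],1]);o=-R.T@t
    return o+d*(z-o[2])/d[2]
def crop(c,x0,y0,x1,y1,s,name):
    f=c["frame"][y0:y1,x0:x1,::-1]
    im=cv2.resize(np.ascontiguousarray(f),None,fx=s,fy=s,interpolation=cv2.INTER_CUBIC)
    for x in range((x0+9)//10*10,x1,10):
        cv2.line(im,(int((x-x0)*s),0),(int((x-x0)*s),6 if x%50 else 14),(0,255,255),1)
        if x%20==0: cv2.putText(im,str(x),(int((x-x0)*s)+2,14),0,.35,(0,255,255),1)
    for y in range((y0+9)//10*10,y1,10):
        cv2.line(im,(0,int((y-y0)*s)),(6,int((y-y0)*s)),(0,255,255),1)
        if y%20==0: cv2.putText(im,str(y),(8,int((y-y0)*s)+4),0,.35,(0,255,255),1)
    cv2.imwrite("pics/"+name,im)
E
python3 - <<'E'
from h import *
c=cam("top")
crop(c,180,110,310,250,4,"t1.png"); crop(c,280,70,500,180,3.6,"t2.png")
c=cam("side"); crop(c,330,150,470,290,4,"s1.png"); crop(c,230,140,360,240,5,"s2.png")
E
```

```text
(no output)
```

View pics/t1.png

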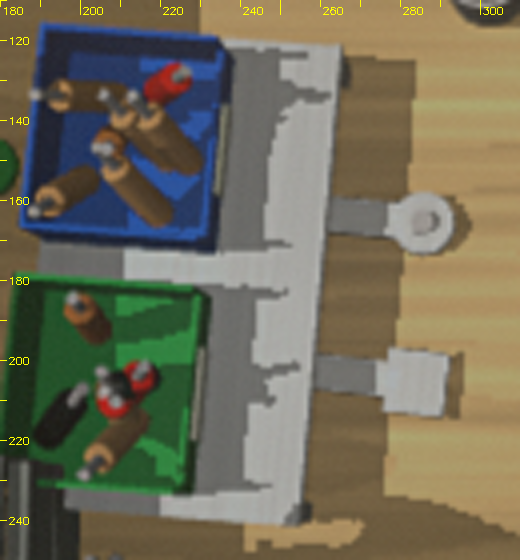

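View pics/t2.png

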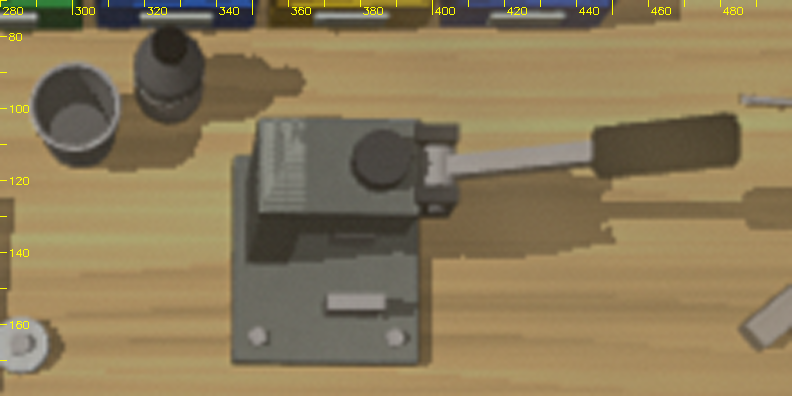

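View pics/s1.png

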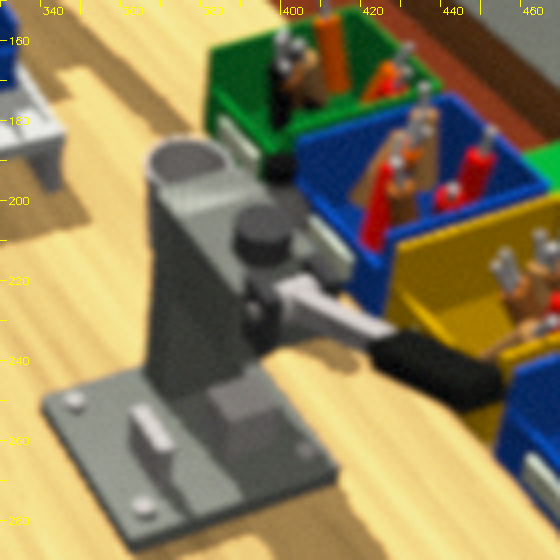

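View pics/s2.png

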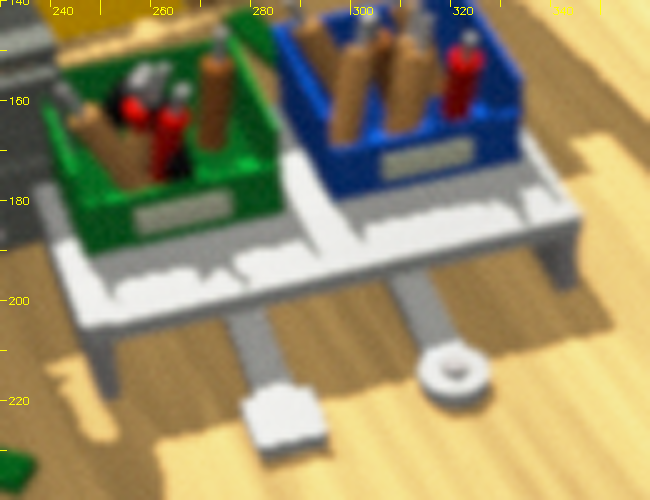

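```bash
cat > m.py <<'E'
from h import *
from scipy.optimize import least_squares
T=cam("top");S=cam("side")
def z(p,x0,y0,s): return np.array([x0+(p[0]+.5)/s-.5,y0+(p[1]+.5)/s-.5])
t1=lambda *p:z(p,180,110,4);t2=lambda *p:z(p,280,70,3.6);s1=lambda *p:z(p,330,150,4);s2=lambda *p:z(p,230,140,5)
def fit(obs,x0):
    def r(v):
        R=Rr.from_euler('z',v[2]).as_matrix();o=[]
        for c,X,u in obs: o.append(P(c,R@np.array(X)+[v[0],v[1],0])[0]-u)
        return np.concatenate(o)
    s=least_squares(r,x0,loss='soft_l1');print(s.x.round(4),r(s.x).reshape(-1,2).round(1).tolist());return s.x
print(ray(T,t2(356,301),.06))
print("press");fit([(T,(-.115,.095,.02),t2(232,363)),(T,(-.115,-.055,.02),t2(417,364)),
 (T,(-.072,0,.06),t2(356,302)),(S,(-.115,.095,.02),s1(42,405)),(S,(-.115,-.055,.02),s1(133,543)),(S,(.055,-.055,.02),s1(337,470)),(S,(-.078,.022,.06),s1(131,408)),(S,(-.078,-.022,.06),s1(163,455)),(T,(0,0,.225),t2(382,160)),(S,(0,0,.225),s1(263,220))],[.6,-.1,0])
print("link");fit([(T,(0,0,.02),t1(425,220)),(S,(0,0,.02),s2(455,366)),(T,(-.08,0,.014),t1(330,215)),(T,(0,0,.014),t1(421,222)),(S,(-.08,0,.014),s2(405,275))],[.5,.1,-1.57])
print("sq");fit([(T,(-.08,0,.014),t1(317,374)),(T,(0,0,.014),t1(417,382)),(S,(0,0,.014),s2(285,415))],[.4,.1,-1.57])
print("shelf");fit([(T,(-.17,0,.06),t1(298,522)),(T,(.17,0,.06),t1(341,46)),(S,(-.17,0,.06),s2(82,325)),(S,(.17,0,.06),s2(578,212))],[.5,.17,1.57])
print("bottle",ray(T,t2(170,45),.13),ray(T,t2(168,108),0.005)); print("cup", ray(T,t2(75,105),.08))
g=ray(T,t2(667,145),.19+.16*np.sin(.45)); print("grip",g)
E
python3 m.py
```

```text
[ 0.5494775 -0.0199196  0.06     ]
press
[ 0.621  -0.0219 -0.0058] [[0.6, -0.1], [1.2, -0.1], [0.6, -0.1], [-1.6, -2.4], [-0.8, -0.5], [1.5, -1.2], [-0.6, 0.3], [-1.2, -0.8], [0.7, -0.9], [0.1, 0.2]]
link
[ 0.5232  0.2442 -1.6174] [[-0.1, 0.1], [-0.3, -0.8], [-3.6, 0.4], [1.1, -0.1], [1.1, 4.1]]
sq
[ 0.4067  0.2467 -1.6388] [[-1.7, -0.1], [0.9, -0.2], [-0.2, 0.5]]
shelf
[ 0.4735  0.3156 -0.0753] [[-0.5, 0.7], [-0.4, -0.3], [0.2, 0.9], [0.6, 0.6]]
bottle [0.73235192 0.1257552  0.13      ] [0.72052013 0.12680206 0.005     ]
cup [0.70099792 0.19965905 0.08      ]
grip [ 0.61957418 -0.20626841  0.25959449]
```

```bash
cat > go.py <<'E'
import sys
from h import *
def go(x,y,z,a):
    s=get_state();R=Rr.from_quat(s["tcp_rot"]).as_matrix();d=R.T@(np.array([x,y,z])-s["eef_pos"])*1e3
    # target R: tool z down, tool x at angle a
    c,sn=np.cos(a),np.sin(a);Rt=np.array([[c,sn,0],[sn,-c,0],[0,0,-1]])
    rv=Rr.from_matrix(R.T@Rt).as_rotvec(degrees=True)
    d2=Rt.T@(np.array([x,y,z])-s["eef_pos"])*1e3
    print("t",s["time"].__round__(2),"pos",s["eef_pos"].round(4),"F",s["contact_force"].round(1),"open",round(s["opening"],3),"q",s["qpos"].round(2))
    print("shift before turn",d.round(1),"turn",rv.round(2),"shift after turn",d2.round(1))
if __name__=="__main__": go(*map(float,sys.argv[1:]))
E
python3 go.py .5255 .276 .30 -.07
```

```text
t 0.3 pos [0.2236 0.6368 0.4042] F [-0.5 -0.1 -0.6] open 1.004 q [ 1.08  0.29  1.58  0.    1.28 -0.15]
shift before turn [-240.3  404.4  104.4] turn [2.000e-02 5.000e-02 7.466e+01] shift after turn [326.4 338.8 104.2]
```

```bash
python3 -m jog '[{"x":-20,"y":34},{"x":-20,"y":34},{"x":-20,"y":34},{"x":-20,"y":34},{"x":-20,"y":34},{"x":-20,"y":34},{"x":-20,"y":34},{"x":-20,"y":34}]' && python3 -m jog '[{"x":-20,"y":33},{"x":-20,"y":33},{"x":-20,"y":33},{"x":-20,"y":33},{"rz":7},{"rz":7},{"rz":7},{"rz":7}]' && python3 -m jog '[{"rz":7,"z":15},{"rz":7,"z":15},{"rz":7,"z":15},{"rz":7,"z":15},{"rz":7,"z":15},{"rz":7,"z":15},{"rz":4.5,"z":10},{}]'; python3 go.py .5255 .276 .30 -.07
```

```text
t 0.3 pos [0.2236 0.6368 0.4042] F [-0.5 -0.1 -0.6] open 1.004 q [ 1.08  0.29  1.58  0.    1.28 -0.15]
shift before turn [-240.3  404.4  104.4] turn [2.000e-02 5.000e-02 7.466e+01] shift after turn [326.4 338.8 104.2]$[0]: bad value
```

```bash
python3 -m jog '[{"grip":0,"x":-20,"y":34,"z":0,"rx":0,"ry":0,"rz":0}]'; python3 -m jog '[{"grip":0,"x":-20,"y":34}]';python3 -m jog '[{"x":-20,"y":34,"z":0,"rx":0,"ry":0,"rz":0}]'; python3 -m jog --help
```

```text
time: 0.38
eef_pos: [0.2462, 0.6091, 0.4044]
tcp_rot: [0.814, 0.58, -0.0, -0.001]
contact_force: [0.6, -1.1, 1.0]
opening: 0.999$[0]: bad value
$[0]: bad value
invalid input: not JSON, or not a number
```

```bash
python3 -m jog '[{"grip":0,"x":-20,"y":34,"z":0,"rx":0,"ry":0,"rz":0},{"grip":0,"x":-20,"y":34,"z":0,"rx":0,"ry":0,"rz":0},{"grip":0,"x":-20,"y":34,"z":0,"rx":0,"ry":0,"rz":0},{"grip":0,"x":-20,"y":34,"z":0,"rx":0,"ry":0,"rz":0},{"grip":0,"x":-20,"y":34,"z":0,"rx":0,"ry":0,"rz":0},{"grip":0,"x":-20,"y":34,"z":0,"rx":0,"ry":0,"rz":0},{"grip":0,"x":-20,"y":34,"z":0,"rx":0,"ry":0,"rz":0},{"grip":0,"x":-20,"y":34,"z":0,"rx":0,"ry":0,"rz":0}]' && python3 -m jog '[{"grip":0,"x":-20,"y":33,"z":0,"rx":0,"ry":0,"rz":0},{"grip":0,"x":-20,"y":33,"z":0,"rx":0,"ry":0,"rz":0},{"grip":0,"x":-20,"y":33,"z":0,"rx":0,"ry":0,"rz":0},{"grip":0,"x":0,"y":0,"z":0,"rx":0,"ry":0,"rz":7},{"grip":0,"x":0,"y":0,"z":0,"rx":0,"ry":0,"rz":7},{"grip":0,"x":0,"y":0,"z":0,"rx":0,"ry":0,"rz":7},{"grip":0,"x":0,"y":0,"z":0,"rx":0,"ry":0,"rz":7},{"grip":0,"x":0,"y":0,"z":0,"rx":0,"ry":0,"rz":7}]' && python3 -m jog '[{"grip":0,"x":0,"y":0,"z":17,"rx":0,"ry":0,"rz":7},{"grip":0,"x":0,"y":0,"z":17,"rx":0,"ry":0,"rz":7},{"grip":0,"x":0,"y":0,"z":17,"rx":0,"ry":0,"rz":7},{"grip":0,"x":0,"y":0,"z":17,"rx":0,"ry":0,"rz":7},{"grip":0,"x":0,"y":0,"z":17,"rx":0,"ry":0,"rz":7},{"grip":0,"x":0,"y":0,"z":17,"rx":0,"ry":0,"rz":4.5},{"grip":0,"x":0,"y":0,"z":0,"rx":0,"ry":0,"rz":0}]'; python3 go.py .5255 .276 .30 -.07
python3 - <<'E'
from h import *
c=cam("top");crop(c,200,120,360,250,5,"t3.png")
E
```

```text
time: 1.05
eef_pos: [0.4535, 0.3639, 0.4049]
tcp_rot: [0.816, 0.578, 0.0, -0.0]
contact_force: [0.1, -0.1, -0.3]
opening: 1.001
time: 1.72
eef_pos: [0.5263, 0.2759, 0.4047]
tcp_rot: [0.953, 0.303, -0.0, -0.0]
contact_force: [-0.5, -0.5, 0.5]
opening: 1.001
time: 2.3
eef_pos: [0.5249, 0.2757, 0.2985]
tcp_rot: [0.999, -0.034, -0.004, 0.001]
contact_force: [-1.1, 0.2, -0.4]
opening: 0.997
t 2.3 pos [0.5249 0.2757 0.2985] F [-1.1  0.2 -0.4] open 0.997 q [ 0.31  0.22  1.86 -0.    1.07  0.38]
shift before turn [ 0.5 -0.3 -1.5] turn [0.16 0.41 0.08] shift after turn [ 0.6 -0.3 -1.5]
```

View pics/t3.png

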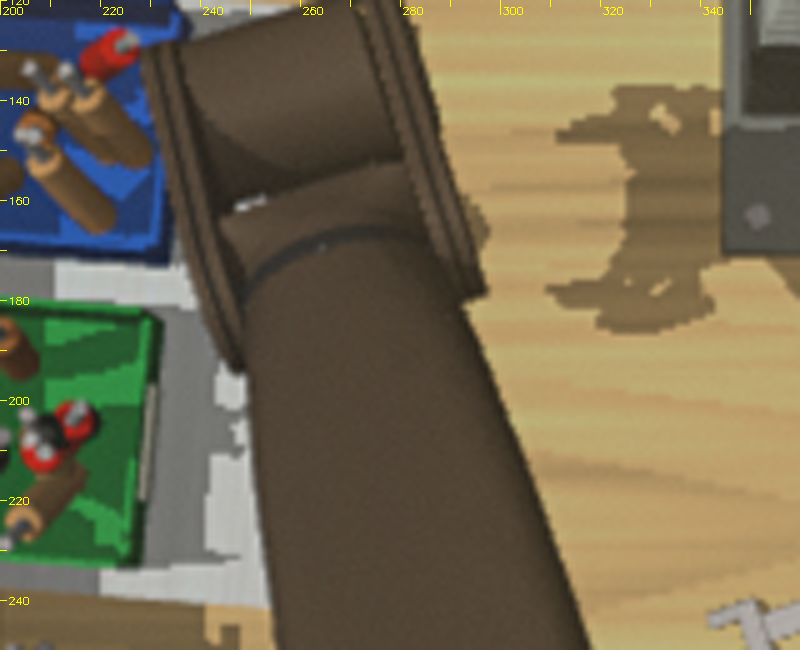

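The top view is blocked by the arm. I'll go down partway and check in the side view.

```bash
python3 -m jog '[{"grip":0,"x":0,"y":0,"z":24,"rx":0,"ry":0,"rz":0},{"grip":0,"x":0,"y":0,"z":24,"rx":0,"ry":0,"rz":0},{"grip":0,"x":0,"y":0,"z":24,"rx":0,"ry":0,"rz":0},{"grip":0,"x":0,"y":0,"z":24,"rx":0,"ry":0,"rz":0},{"grip":0,"x":0,"y":0,"z":0,"rx":0,"ry":0,"rz":0}]'
python3 - <<'E'
from h import *
c=cam("side");crop(c,250,130,370,250,5,"s3.png")
E
```

```text
time: 2.77
eef_pos: [0.5247, 0.2756, 0.2031]
tcp_rot: [0.999, -0.033, -0.004, 0.001]
contact_force: [-0.9, -0.8, -0.0]
opening: 1.0
```

View pics/s3.png

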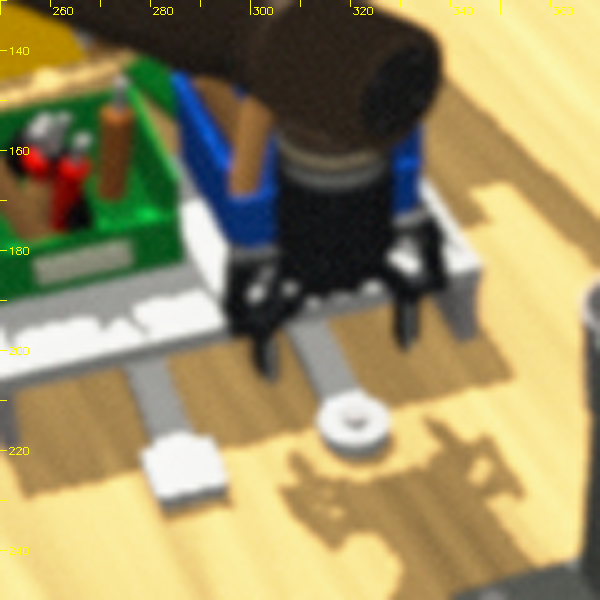

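Side view: the open fingertips at (301,204) and (329,198) straddle the shank at about (312,200), and the body clears the bins. Going down and closing.

```bash
python3 -m jog '[{"grip":0,"x":0,"y":0,"z":14,"rx":0,"ry":0,"rz":0},{"grip":0,"x":0,"y":0,"z":14,"rx":0,"ry":0,"rz":0},{"grip":0,"x":0,"y":0,"z":0,"rx":0,"ry":0,"rz":0}]' && python3 -m jog '[{"grip":1,"x":0,"y":0,"z":0,"rx":0,"ry":0,"rz":0},{"grip":1,"x":0,"y":0,"z":0,"rx":0,"ry":0,"rz":0},{"grip":1,"x":0,"y":0,"z":0,"rx":0,"ry":0,"rz":0},{"grip":1,"x":0,"y":0,"z":0,"rx":0,"ry":0,"rz":0},{"grip":1,"x":0,"y":0,"z":0,"rx":0,"ry":0,"rz":0},{"grip":1,"x":0,"y":0,"z":0,"rx":0,"ry":0,"rz":0},{"grip":1,"x":0,"y":0,"z":0,"rx":0,"ry":0,"rz":0},{"grip":1,"x":0,"y":0,"z":0,"rx":0,"ry":0,"rz":0}]' 60
python3 - <<'E'
from h import *
c=cam("side");crop(c,250,130,370,250,5,"s4.png")
E
```

```text
time: 3.07
eef_pos: [0.5257, 0.276, 0.1771]
tcp_rot: [0.999, -0.033, -0.001, 0.0]
contact_force: [-1.0, -0.1, -1.1]
opening: 1.0
time: 3.73
eef_pos: [0.5268, 0.2764, 0.1797]
tcp_rot: [0.999, -0.034, 0.001, -0.0]
contact_force: [-0.3, 0.1, 4.0]
opening: 0.281
```

View pics/s4.png

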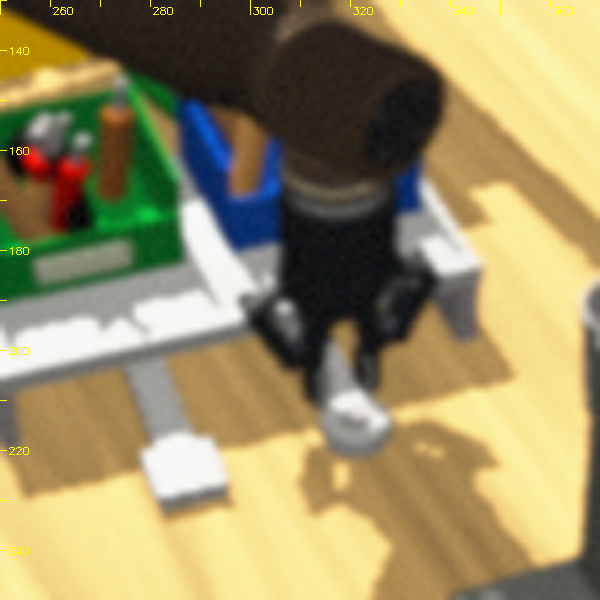

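Opening is 0.28, about 24 mm, so the shank is held. Lifting slightly and pulling out along tool +y.

```bash
python3 -m jog '[{"grip":1,"x":0,"y":0,"z":-4,"rx":0,"ry":0,"rz":0},{"grip":1,"x":0,"y":15,"z":0,"rx":0,"ry":0,"rz":0},{"grip":1,"x":0,"y":25,"z":0,"rx":0,"ry":0,"rz":0},{"grip":1,"x":0,"y":30,"z":0,"rx":0,"ry":0,"rz":0},{"grip":1,"x":0,"y":30,"z":0,"rx":0,"ry":0,"rz":0},{"grip":1,"x":0,"y":30,"z":0,"rx":0,"ry":0,"rz":0},{"grip":1,"x":0,"y":20,"z":0,"rx":0,"ry":0,"rz":0},{"grip":1,"x":0,"y":0,"z":0,"rx":0,"ry":0,"rz":0}]'
python3 - <<'E'
from h import *
c=cam("side");crop(c,250,130,400,250,5,"s5.png")
print(get_state()["eef_pos"],get_state()["contact_force"])
E
```

```text
time: 4.45
eef_pos: [0.5149, 0.1255, 0.182]
tcp_rot: [0.999, -0.038, -0.001, -0.004]
contact_force: [1.3, 9.8, -5.0]
opening: 0.285
[0.51480003 0.12595847 0.18169385] [ 0.29922634  6.11205806 -3.41265273]
```

View pics/s5.png

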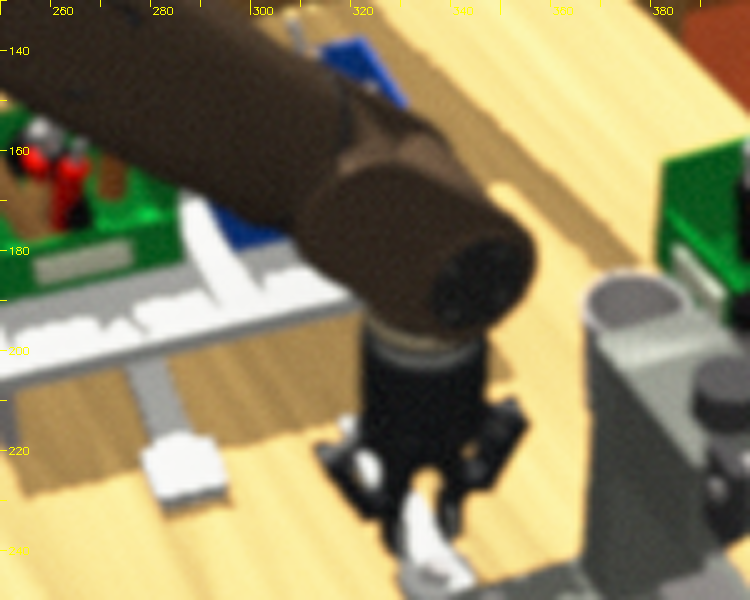

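I pulled too far: the round end now touches the press's base plate, with about 8 N along y. I'll back off 25 mm and look.

```bash
python3 -m jog '[{"grip":1,"x":0,"y":-10,"z":0,"rx":0,"ry":0,"rz":0},{"grip":1,"x":0,"y":-15,"z":0,"rx":0,"ry":0,"rz":0},{"grip":1,"x":0,"y":0,"z":0,"rx":0,"ry":0,"rz":0}]'
python3 - <<'E'
from h import *
c=cam("side");crop(c,270,150,400,270,5,"s6.png")
c=cam("top");crop(c,220,100,380,220,5,"t6.png")
print(get_state()["eef_pos"],get_state()["contact_force"])
E
```

```text
time: 4.75
eef_pos: [0.5172, 0.1526, 0.1821]
tcp_rot: [0.999, -0.033, -0.001, 0.0]
contact_force: [-0.0, -0.7, -1.7]
opening: 0.282
[0.51730695 0.15165403 0.18212023] [-0.40475291  0.4574996  -2.42238357]
```

View pics/s6.png

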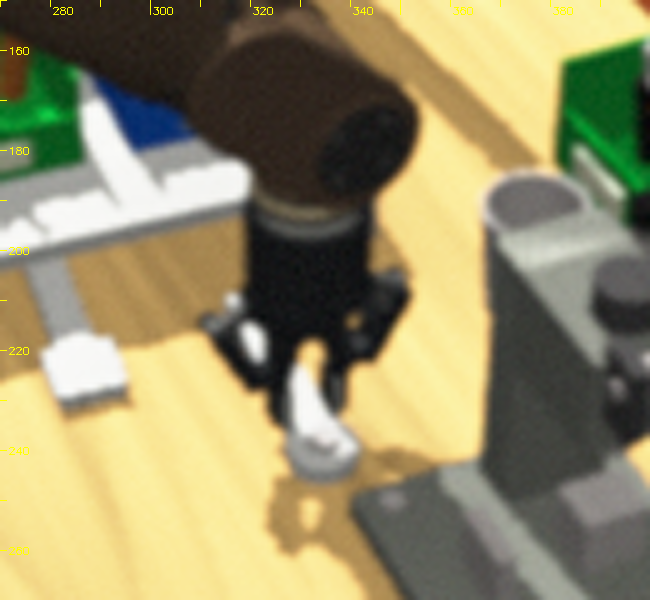

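View pics/t6.png

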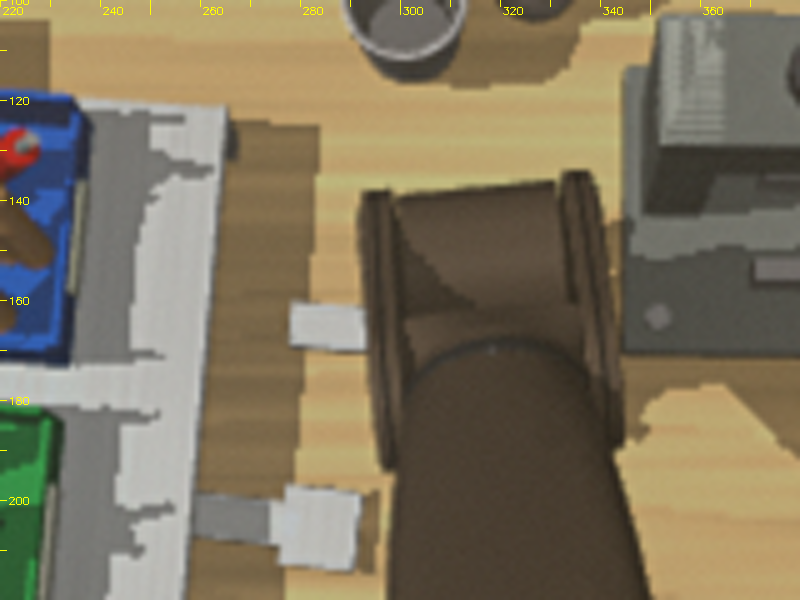

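The tail is clear of the shelf: its end is at column 277 and the shelf edge at 262. Lowering, letting go and rising.

```bash
python3 -m jog '[{"grip":1,"x":0,"y":0,"z":3.5,"rx":0,"ry":0,"rz":0},{"grip":1,"x":0,"y":0,"z":0,"rx":0,"ry":0,"rz":0},{"grip":0,"x":0,"y":0,"z":0,"rx":0,"ry":0,"rz":0},{"grip":0,"x":0,"y":0,"z":0,"rx":0,"ry":0,"rz":0},{"grip":0,"x":0,"y":0,"z":0,"rx":0,"ry":0,"rz":0},{"grip":0,"x":0,"y":0,"z":0,"rx":0,"ry":0,"rz":0},{"grip":0,"x":0,"y":0,"z":-30,"rx":0,"ry":0,"rz":0},{"grip":0,"x":0,"y":0,"z":-30,"rx":0,"ry":0,"rz":0}]' && python3 -m jog '[{"grip":0,"x":0,"y":-30,"z":-10,"rx":0,"ry":0,"rz":0},{"grip":0,"x":0,"y":-30,"z":0,"rx":0,"ry":0,"rz":0},{"grip":0,"x":0,"y":-26,"z":0,"rx":0,"ry":0,"rz":0},{"grip":0,"x":0,"y":0,"z":0,"rx":0,"ry":0,"rz":0}]'
python3 - <<'E'
from h import *
c=cam("side");crop(c,270,150,400,270,5,"s7.png")
c=cam("top");crop(c,220,100,380,220,5,"t7.png")
print(get_state()["eef_pos"],get_state()["contact_force"])
E
```

```text
time: 5.52
eef_pos: [0.5167, 0.1511, 0.2374]
tcp_rot: [0.999, -0.034, -0.003, 0.0]
contact_force: [1.0, -0.5, 0.4]
opening: 1.001
time: 5.85
eef_pos: [0.5237, 0.2403, 0.2501]
tcp_rot: [0.999, -0.032, 0.001, -0.001]
contact_force: [-0.1, -0.1, 0.4]
opening: 1.002
[0.52339938 0.23784485 0.24901217] [-0.38213052  0.14722819 -0.38673721]
```

View pics/s7.png

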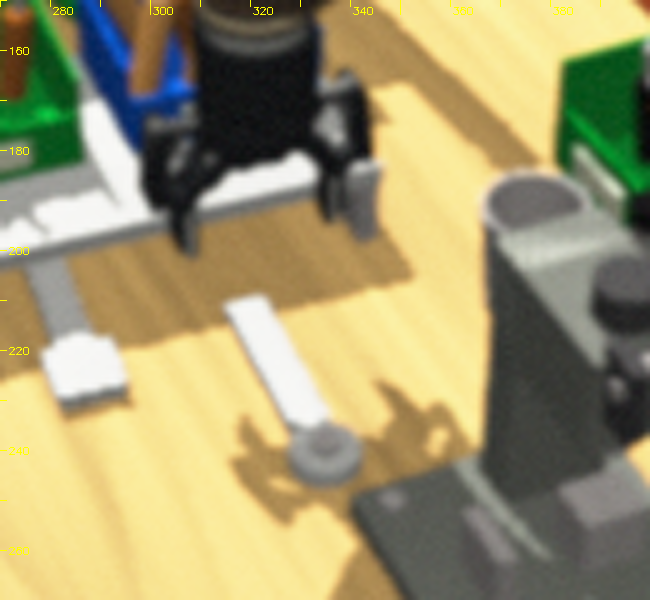

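View pics/t7.png

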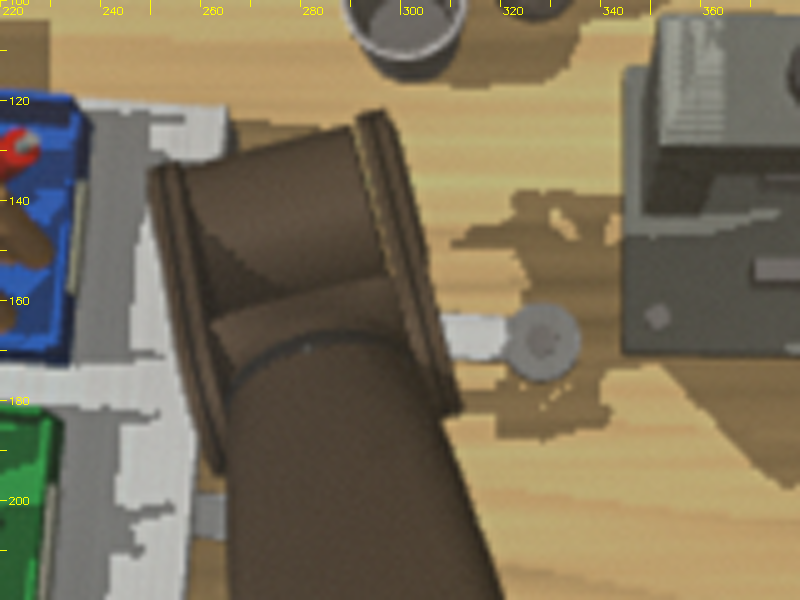

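```bash
cat > f2.py <<'E'
import numpy as np
from h import *
from scipy.optimize import least_squares
T=cam("top");S=cam("side")
def z(p,x0,y0,s): return np.array([x0+(p[0]+.5)/s-.5,y0+(p[1]+.5)/s-.5])
t=lambda *p:z(p,220,100,5);s=lambda *p:z(p,270,150,5)
def fit(obs,x0):
    def r(v):
        R=Rr.from_euler('z',v[2]).as_matrix()
        return np.concatenate([P(c,R@np.array(X)+[v[0],v[1],0])[0]-u for c,X,u in obs])
    q=least_squares(r,x0);print(q.x.round(4),r(q.x).reshape(-1,2).round(1).tolist());return q.x
v=fit([(T,(0,0,.02),t(542,338)),(T,(0,0,.014),t(540,341)),(S,(0,0,.02),s(326,438)),(S,(-.145,-.013,.014),s(224,302)),(S,(-.145,.013,.014),s(266,294))],[.52,.12,-1.63])
g=v[:2]-.118*np.array([np.cos(v[2]),np.sin(v[2])]);print("tail grasp",g,"angle",v[2]+np.pi/2)
from go import go
go(g[0],g[1],.178,v[2]+np.pi/2)
E
python3 f2.py
```

```text
[ 0.5158  0.1218 -1.6471] [[0.1, 0.0], [0.4, -0.3], [-0.4, -0.1], [0.4, -0.1], [-0.5, -0.3]]
tail grasp [0.5247569  0.23946371] angle -0.0763206898319555
t 6.05 pos [0.5234 0.2367 0.2487] F [-0.6 -0.1 -0.6] open 1.0 q [ 0.25  0.25  1.93 -0.    0.96  0.32]
shift before turn [ 1.2 -2.9 70.7] turn [0.04 0.06 0.51] shift after turn [ 1.1 -2.9 70.7]
```

Fit residuals are under 0.5 px. Going down on the tail and gripping.

```bash
python3 -m jog '[{"grip":0,"x":1,"y":-2.5,"z":23,"rx":0,"ry":0,"rz":0.5},{"grip":0,"x":0,"y":0,"z":23,"rx":0,"ry":0,"rz":0},{"grip":0,"x":0,"y":0,"z":23,"rx":0,"ry":0,"rz":0},{"grip":0,"x":0,"y":0,"z":0,"rx":0,"ry":0,"rz":0}]' && python3 -m jog '[{"grip":1,"x":0,"y":0,"z":0,"rx":0,"ry":0,"rz":0},{"grip":1,"x":0,"y":0,"z":0,"rx":0,"ry":0,"rz":0},{"grip":1,"x":0,"y":0,"z":0,"rx":0,"ry":0,"rz":0},{"grip":1,"x":0,"y":0,"z":0,"rx":0,"ry":0,"rz":0},{"grip":1,"x":0,"y":0,"z":0,"rx":0,"ry":0,"rz":0},{"grip":1,"x":0,"y":0,"z":0,"rx":0,"ry":0,"rz":0},{"grip":1,"x":0,"y":0,"z":0,"rx":0,"ry":0,"rz":0},{"grip":1,"x":0,"y":0,"z":0,"rx":0,"ry":0,"rz":0}]' 100 
python3 go.py .44 -.022 .26 1.5648
```

```text
time: 6.38
eef_pos: [0.5225, 0.2378, 0.1752]
tcp_rot: [0.999, -0.039, -0.005, 0.002]
contact_force: [-0.8, -0.5, -0.7]
opening: 0.995
time: 7.05
eef_pos: [0.5255, 0.2399, 0.1822]
tcp_rot: [0.999, -0.038, 0.001, -0.0]
contact_force: [-2.4, -1.0, 5.8]
opening: 0.26
t 7.05 pos [0.5255 0.2399 0.1822] F [-2.4 -1.   5.8] open 0.26 q [ 0.25  0.36  1.94 -0.    0.84  0.33]
shift before turn [-65.2 267.6 -78. ] turn [ 7.000e-02 -1.100e-01 -9.402e+01] shift after turn [-262.4  -83.9  -77.8]
```

```bash
python3 -m jog '[{"grip":1,"x":0,"y":0,"z":-30,"rx":0,"ry":0,"rz":0},{"grip":1,"x":0,"y":0,"z":-40,"rx":0,"ry":0,"rz":0},{"grip":1,"x":-15,"y":10,"z":-20,"rx":0,"ry":0,"rz":0},{"grip":1,"x":-20,"y":20,"z":0,"rx":0,"ry":0,"rz":0},{"grip":1,"x":-20,"y":30,"z":0,"rx":0,"ry":0,"rz":0},{"grip":1,"x":-10,"y":37,"z":0,"rx":0,"ry":0,"rz":0},{"grip":1,"x":0,"y":38,"z":0,"rx":0,"ry":0,"rz":0}]'
python3 - <<'E'
from h import *
c=cam("side");crop(c,270,120,430,270,5,"s8.png")
E
python3 go.py .44 -.022 .28 1.5648
```

```text
time: 7.63
eef_pos: [0.447, 0.1099, 0.2696]
tcp_rot: [0.999, -0.037, -0.001, -0.0]
contact_force: [1.4, -0.5, -1.9]
opening: 0.262
t 7.68 pos [0.4478 0.1049 0.2696] F [ 2.7 -1.9 -3.1] open 0.256 q [ 0.01 -0.03  2.2  -0.01  0.98  0.09]
shift before turn [  1.9 127.2  -9.8] turn [  0.12   0.28 -94.04] shift after turn [-126.9   -7.   -10.4]
```

View pics/s8.png

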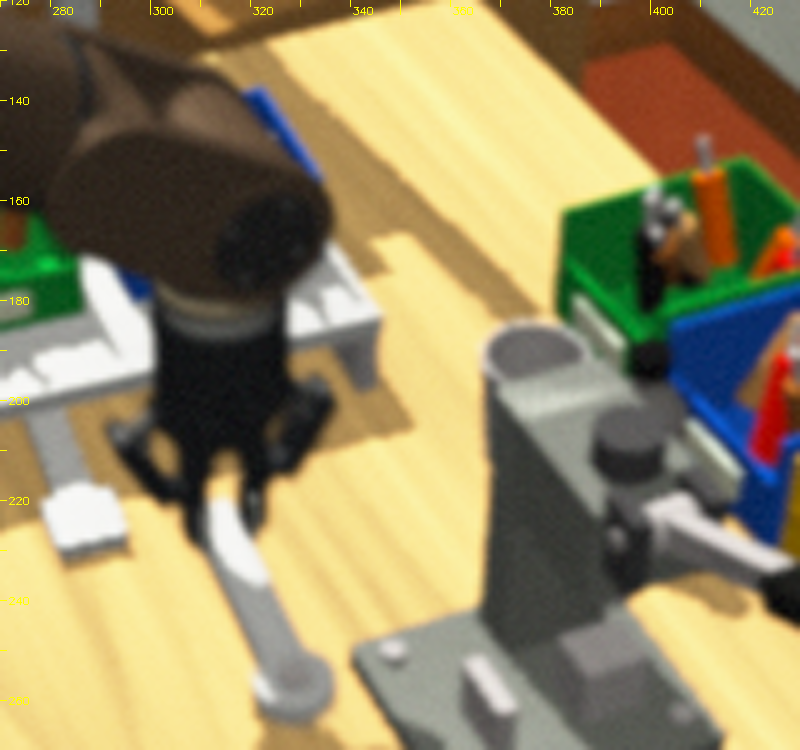

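The tail is held at (313,225) and the round end is at (328,257). Moving across, then turning.

```bash
python3 -m jog '[{"grip":1,"x":1,"y":35,"z":-5,"rx":0,"ry":0,"rz":0},{"grip":1,"x":0,"y":35,"z":-5,"rx":0,"ry":0,"rz":0},{"grip":1,"x":0,"y":30,"z":0,"rx":0,"ry":0,"rz":0},{"grip":1,"x":0,"y":20,"z":0,"rx":0,"ry":0,"rz":0},{"grip":1,"x":0,"y":0,"z":0,"rx":0,"ry":0,"rz":-7},{"grip":1,"x":0,"y":0,"z":0,"rx":0,"ry":0,"rz":-7},{"grip":1,"x":0,"y":0,"z":0,"rx":0,"ry":0,"rz":-7},{"grip":1,"x":0,"y":0,"z":0,"rx":0,"ry":0,"rz":-7}]' && python3 go.py .435 -.022 .28 1.5648 && python3 -m jog '[{"grip":1,"x":0,"y":0,"z":0,"rx":0,"ry":0,"rz":-7},{"grip":1,"x":0,"y":0,"z":0,"rx":0,"ry":0,"rz":-7},{"grip":1,"x":0,"y":0,"z":0,"rx":0,"ry":0,"rz":-7},{"grip":1,"x":0,"y":0,"z":0,"rx":0,"ry":0,"rz":-7},{"grip":1,"x":0,"y":0,"z":0,"rx":0,"ry":0,"rz":-7},{"grip":1,"x":0,"y":0,"z":0,"rx":0,"ry":0,"rz":-7}]'
python3 go.py .435 -.022 .28 1.5648
```

```text
time: 8.35
eef_pos: [0.4413, -0.0099, 0.2802]
tcp_rot: [0.978, 0.207, -0.0, -0.0]
contact_force: [0.7, 0.2, -2.6]
opening: 0.256
t 8.35 pos [ 0.4413 -0.0099  0.2802] F [ 0.7  0.2 -2.6] open 0.256 q [-0.25 -0.09  2.23  0.    1.   -0.67]
shift before turn [-10.7   8.5   0.2] turn [-2.000e-02 -1.000e-02 -6.571e+01] shift after turn [-12.2  -6.2   0.2]
time: 8.85
eef_pos: [0.4413, -0.0095, 0.2801]
tcp_rot: [0.839, 0.545, -0.0, -0.0]
contact_force: [0.6, 0.2, -0.9]
opening: 0.259
t 8.85 pos [ 0.4413 -0.0095  0.2801] F [ 0.6  0.2 -0.9] open 0.259 q [-0.25 -0.09  2.23  0.    1.   -1.4 ]
shift before turn [-13.9  -0.7   0.1] turn [ -0.04  -0.   -23.66] shift after turn [-12.5  -6.2   0.1]
```

```bash
python3 -m jog '[{"grip":1,"x":-10,"y":0,"z":0,"rx":0,"ry":0,"rz":-7},{"grip":1,"x":-3,"y":0,"z":0,"rx":0,"ry":0,"rz":-7},{"grip":1,"x":0,"y":0,"z":0,"rx":0,"ry":0,"rz":-7},{"grip":1,"x":0,"y":0,"z":0,"rx":0,"ry":0,"rz":-2.5},{"grip":1,"x":0,"y":0,"z":0,"rx":0,"ry":0,"rz":0}]'
python3 - <<'E'
from h import *
c=cam("side");crop(c,310,130,430,270,5,"s9.png")
c=cam("top");crop(c,320,70,450,220,4,"t9.png")
E
python3 go.py .435 -.022 .26 1.5648
```

```text
time: 9.27
eef_pos: [0.4363, -0.0216, 0.2801]
tcp_rot: [0.712, 0.702, -0.0, -0.0]
contact_force: [0.7, -0.4, -2.1]
opening: 0.254
t 9.37 pos [ 0.4364 -0.0216  0.2802] F [ 0.  -0.5 -1.6] open 0.259 q [-0.28 -0.11  2.24 -0.    1.   -1.84]
shift before turn [-0.5 -1.4 20.2] turn [-0.02  0.   -0.58] shift after turn [-0.5 -1.4 20.2]
```

View pics/s9.png

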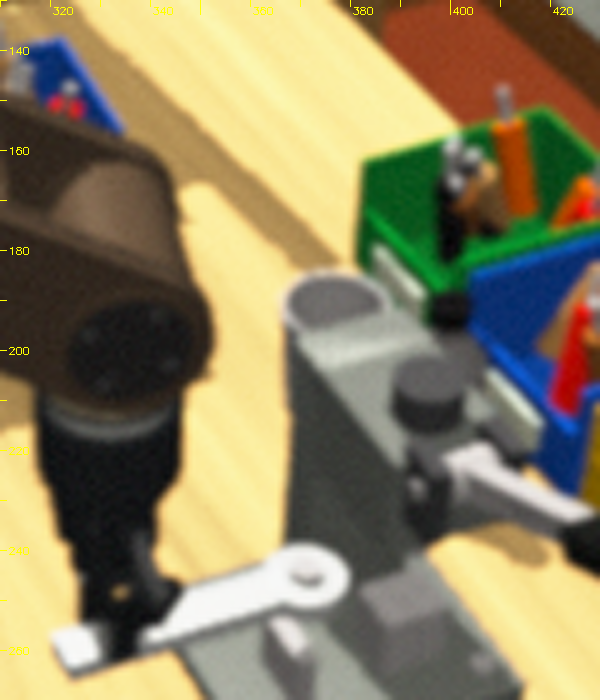

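View pics/t9.png

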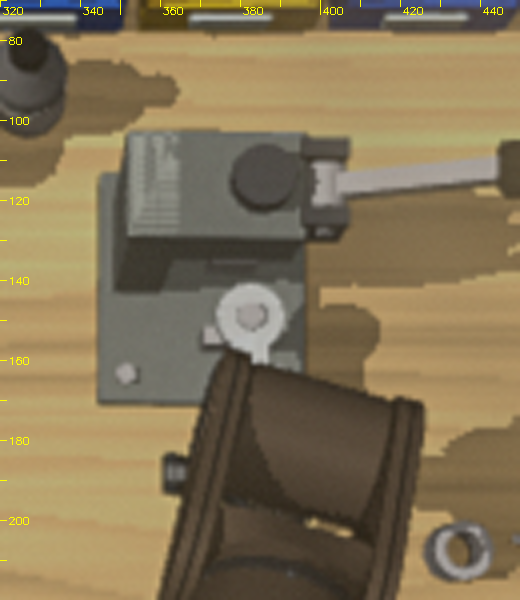

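```bash
cat > f3.py <<'E'
from h import *
from scipy.optimize import least_squares
T=cam("top");S=cam("side")
def z(p,x0,y0,s): return np.array([x0+(p[0]+.5)/s-.5,y0+(p[1]+.5)/s-.5])
t=lambda *p:z(p,320,70,4);s=lambda *p:z(p,310,130,5)
obs=[(T,(0,0,.020),t(251,315)),(T,(0,0,.014),t(250,319)),(S,(0,0,.020),s(307,571)),(S,(-.145,.013,.014),s(52,632)),(S,(-.145,-.013,.014),s(70,667)),(S,(.0,0,.014),s(305,577))]
def r(v):
    R=Rr.from_euler('ZY',v[3:]).as_matrix()
    return np.concatenate([P(c,R@np.array(X)+v[:3])[0]-u for c,X,u in obs])
q=least_squares(r,[.55,-.02,.1,0,0]);print(q.x.round(4),r(q.x).reshape(-1,2).round(1).tolist())
E
python3 f3.py;python3 go.py .435 -.022 .26 1.5648
```

```text
[ 0.5528 -0.0249  0.092  -0.003   0.0531] [[0.1, -0.1], [0.1, -0.6], [-0.4, -0.1], [-0.2, 0.1], [0.2, -0.1], [-0.2, 0.3]]
t 9.47 pos [ 0.4365 -0.0216  0.2802] F [-0.2  0.5 -1.5] open 0.26 q [-0.28 -0.11  2.24 -0.    1.   -1.84]
shift before turn [-0.5 -1.5 20.2] turn [-0.01 -0.   -0.56] shift after turn [-0.4 -1.5 20.2]
```

The link sags 3° nose-down. I'll level it with rx −3, go down to about 8 mm above the supports, then re-measure.

```bash
python3 -m jog '[{"grip":1,"x":3,"y":-9,"z":0,"rx":-3,"ry":0,"rz":0},{"grip":1,"x":0,"y":0,"z":15,"rx":0,"ry":0,"rz":0},{"grip":1,"x":0,"y":0,"z":14,"rx":0,"ry":0,"rz":0},{"grip":1,"x":0,"y":0,"z":0,"rx":0,"ry":0,"rz":0}]'
python3 - <<'E'
from h import *
c=cam("side");crop(c,310,150,430,290,5,"s10.png")
c=cam("top");crop(c,320,70,450,220,4,"t10.png")
E
python3 go.py .435 -.022 .26 1.5648
```

```text
time: 9.8
eef_pos: [0.4279, -0.0181, 0.2489]
tcp_rot: [0.712, 0.701, 0.017, 0.016]
contact_force: [-0.7, 0.2, -2.2]
opening: 0.258
t 9.9 pos [ 0.429  -0.0185  0.251 ] F [ 0.4 -0.6 -1.4] open 0.257 q [-0.28 -0.08  2.29  0.02  0.89 -1.85]
shift before turn [-3.4  6.5 -8.7] turn [ 2.92 -0.01 -0.53] shift after turn [-3.5  6.  -9. ]
```

View pics/s10.png

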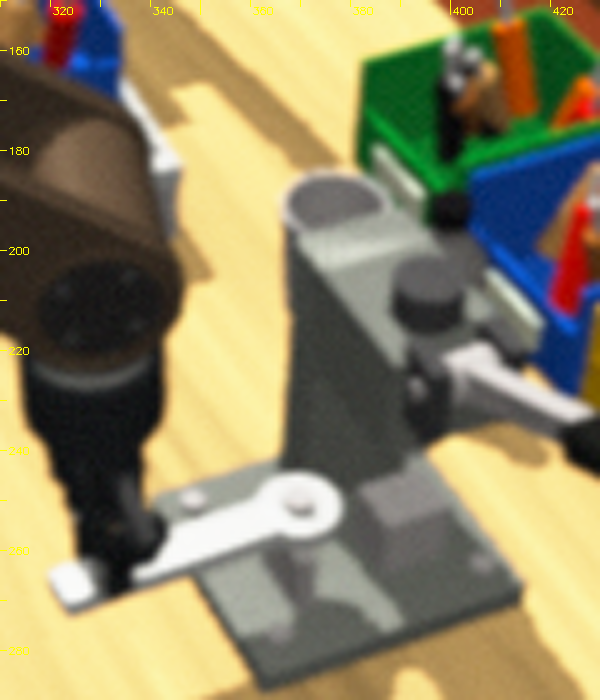

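View pics/t10.png

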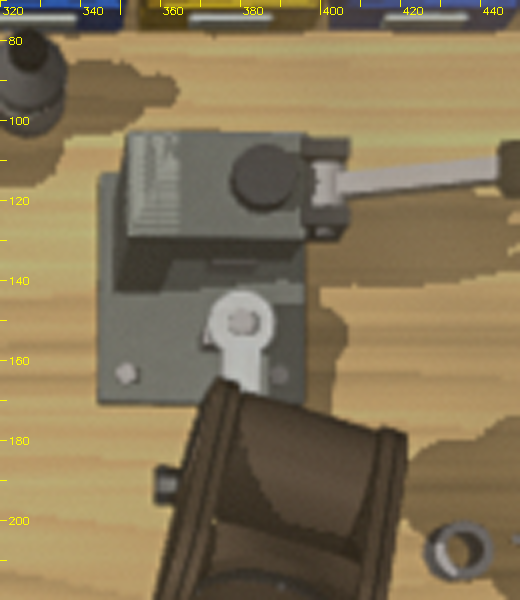

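```bash
sed -e 's/310,130,5/310,150,5/' -e 's/^obs=.*/obs=[(T,(0,0,.020),t(242,321)),(T,(0,0,.014),t(241,324)),(S,(0,0,.020),s(299,500)),(S,(-.145,.013,.014),s(49,575)),(S,(-.145,-.013,.014),s(70,604)),(S,(.0,0,.014),s(299,506))]/' f3.py > f4.py; python3 f4.py; python3 go.py .435 -.022 .26 1.5648
```

```text
[ 5.538e-01 -2.150e-02  6.630e-02  7.200e-03  4.000e-04] [[0.0, 0.2], [0.0, -0.2], [-0.0, -0.1], [0.1, -0.5], [-0.0, 0.4], [-0.1, 0.2]]
t 10.0 pos [ 0.4296 -0.0186  0.2521] F [-0.2  0.1 -1. ] open 0.262 q [-0.28 -0.08  2.28  0.02  0.89 -1.85]
shift before turn [-3.3  5.9 -7.6] turn [ 3.07  0.03 -0.52] shift after turn [-3.3  5.4 -7.9]
```

```bash
python3 -m jog '[{"grip":1,"x":0,"y":14,"z":0,"rx":0,"ry":0,"rz":0.4},{"grip":1,"x":0.5,"y":15,"z":0,"rx":0,"ry":0,"rz":0},{"grip":1,"x":0,"y":15,"z":0,"rx":0,"ry":0,"rz":0},{"grip":1,"x":0,"y":15,"z":0,"rx":0,"ry":0,"rz":0},{"grip":1,"x":0,"y":8,"z":0,"rx":0,"ry":0,"rz":0},{"grip":1,"x":0,"y":0,"z":0,"rx":0,"ry":0,"rz":0}]'
python3 - <<'E'
from h import *
c=cam("side");crop(c,310,150,430,290,5,"s11.png")
c=cam("top");crop(c,320,70,450,220,4,"t11.png")
E
python3 go.py .435 -.022 .26 1.5648
```

```text
time: 10.5
eef_pos: [0.4978, -0.0197, 0.2562]
tcp_rot: [0.714, 0.699, 0.019, 0.02]
contact_force: [-0.5, -0.5, -1.2]
opening: 0.261
t 10.6 pos [ 0.4959 -0.0194  0.2549] F [ 0.9  0.9 -2.6] open 0.253 q [-0.25  0.07  2.13  0.02  0.9  -1.8 ]
shift before turn [ -3.9 -60.5  -8.2] turn [ 2.97  0.   -0.9 ] shift after turn [ -3.  -60.9  -5.1]
```

View pics/s11.png

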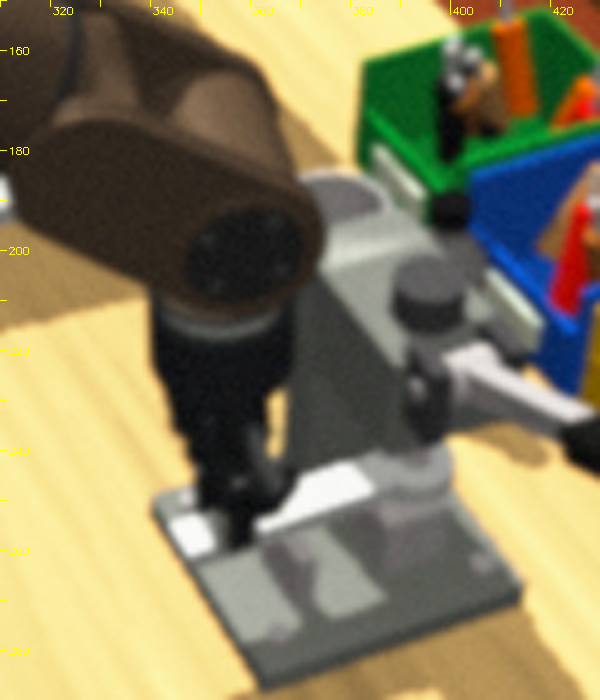

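View pics/t11.png

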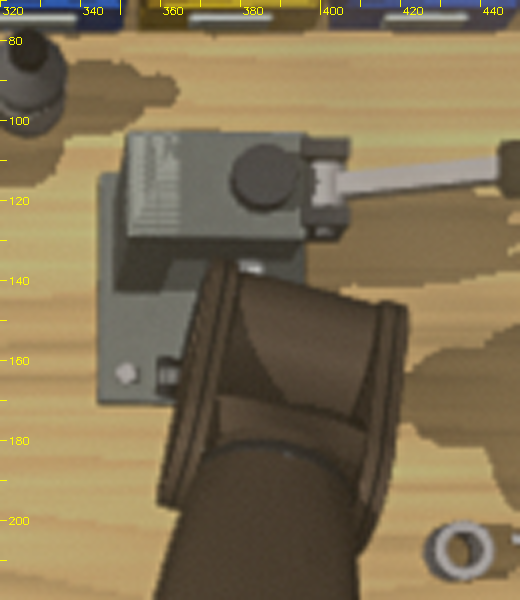

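```bash
python3 -m jog '[{"grip":1,"x":0,"y":1,"z":5,"rx":0,"ry":0,"rz":0},{"grip":1,"x":0,"y":0,"z":2,"rx":0,"ry":0,"rz":0},{"grip":1,"x":0,"y":0,"z":0,"rx":0,"ry":0,"rz":0}]';python3 -m jog '[{"grip":1,"x":0,"y":0,"z":2,"rx":0,"ry":0,"rz":0},{"grip":1,"x":0,"y":0,"z":0,"rx":0,"ry":0,"rz":0}]'
python3 - <<'E'
from h import *
c=cam("side");crop(c,310,150,430,290,5,"s12.png")
E
python3 go.py .435 -.022 .26 1.5648
```

```text
time: 10.85
eef_pos: [0.4965, -0.0193, 0.2468]
tcp_rot: [0.715, 0.699, 0.018, 0.018]
contact_force: [0.4, -1.0, -1.8]
opening: 0.256
time: 11.02
eef_pos: [0.4971, -0.0194, 0.2454]
tcp_rot: [0.715, 0.699, 0.018, 0.018]
contact_force: [0.0, 0.2, -1.2]
opening: 0.255
t 11.07 pos [ 0.4973 -0.0194  0.2456] F [-0.3  0.2 -2.1] open 0.261 q [-0.25  0.09  2.13  0.02  0.88 -1.8 ]
shift before turn [ -3.9 -61.4 -17.6] turn [ 2.97 -0.   -0.91] shift after turn [ -2.9 -62.3 -14.4]
```

View pics/s12.png

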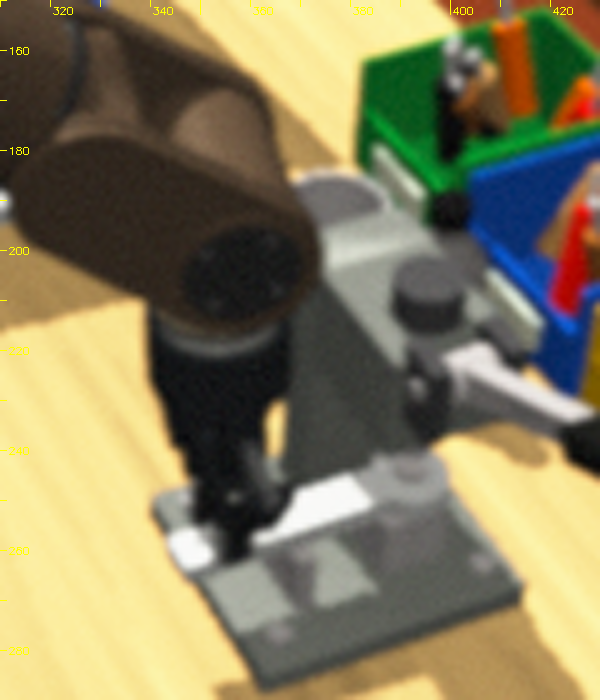

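```bash
python3 -m jog '[{"grip":1,"x":0,"y":0,"z":1.5,"rx":0,"ry":0,"rz":0},{"grip":1,"x":0,"y":0,"z":0,"rx":0,"ry":0,"rz":0}]'; python3 -m jog '[{"grip":1,"x":0,"y":0,"z":1.5,"rx":0,"ry":0,"rz":0},{"grip":1,"x":0,"y":0,"z":0,"rx":0,"ry":0,"rz":0}]';
```

```text
time: 11.23
eef_pos: [0.4975, -0.0195, 0.2442]
tcp_rot: [0.715, 0.699, 0.018, 0.018]
contact_force: [-0.2, 0.6, -2.5]
opening: 0.257
time: 11.4
eef_pos: [0.4976, -0.0195, 0.2426]
tcp_rot: [0.715, 0.699, 0.018, 0.018]
contact_force: [0.8, -0.2, -1.9]
opening: 0.252
```

```bash
python3 -m jog '[{"grip":1,"x":0,"y":0,"z":1.5,"rx":0,"ry":0,"rz":0},{"grip":1,"x":0,"y":0,"z":0,"rx":0,"ry":0,"rz":0}]'; python3 -m jog '[{"grip":1,"x":0,"y":0,"z":1,"rx":0,"ry":0,"rz":0},{"grip":1,"x":0,"y":0,"z":0,"rx":0,"ry":0,"rz":0}]';
python3 - <<'E'
from h import *
c=cam("side");crop(c,330,220,430,290,7,"s13.png")
E
```

```text
time: 11.57
eef_pos: [0.4977, -0.0194, 0.2411]
tcp_rot: [0.715, 0.699, 0.018, 0.018]
contact_force: [0.2, -1.0, -1.9]
opening: 0.26
time: 11.73
eef_pos: [0.4978, -0.0195, 0.2404]
tcp_rot: [0.715, 0.699, 0.018, 0.019]
contact_force: [-2.2, 0.2, 0.2]
opening: 0.258
```

View pics/s13.png

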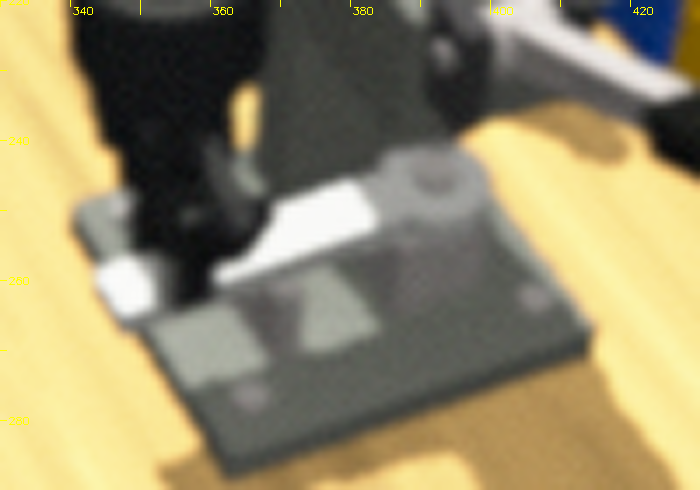

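```bash
cat > ov.py <<'E'
import sys
from h import *
def ov(cn,x0,y0,x1,y1,s,name,link,press):
    c=cam(cn);f=c["frame"][y0:y1,x0:x1,::-1];im=cv2.resize(np.ascontiguousarray(f),None,fx=s,fy=s,interpolation=cv2.INTER_CUBIC)
    def dr(p,pts,col):
        R=Rr.from_euler('z',p[2]).as_matrix();X=np.array(pts)@R.T+[p[0],p[1],p[3] if len(p)>3 else 0]
        u=((P(c,X)-[x0-.5,y0-.5])*s).astype(np.int32);cv2.polylines(im,[u],True,col,1)
    a=np.linspace(0,2*np.pi,40)
    dr(link,[(.023*np.cos(t),.023*np.sin(t),.014) for t in a],(0,0,255))
    dr(link,[(.009*np.cos(t),.009*np.sin(t),.02) for t in a],(0,0,255))
    dr(link,[(-.145,-.013,.014),(-.145,.013,.014),(-.02,.013,.014),(-.02,-.013,.014)],(0,0,255))
    b=lambda xa,xb,ya,yb,z:[(xa,ya,z),(xb,ya,z),(xb,yb,z),(xa,yb,z)]
    for q in (b(-.115,.055,-.055,.095,.02),b(-.02,.02,-.017,.017,.06),b(-.078,-.066,-.022,.022,.06),b(-.035,.035,-.03,.085,.2)): dr(press,q,(255,80,0))
    cv2.imwrite("pics/"+name,im)
E
python3 - <<'E'
from ov import ov
ov("side",330,200,430,300,6,"s14.png",(.621,-.022,-.005,.06),(.621,-.0215,-.0058))
E
```

```text
(no output)
```

View pics/s14.png

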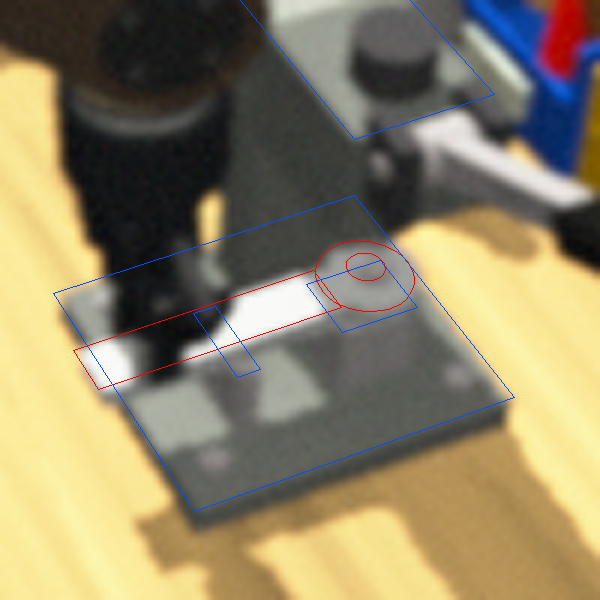

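The overlay agrees to about 1 px: round end, rivet and tail all lie on the predicted seated pose. Seating a touch more and letting go.

```bash
python3 -m jog '[{"grip":1,"x":0,"y":0,"z":1,"rx":0,"ry":0,"rz":0},{"grip":1,"x":0,"y":0,"z":0,"rx":0,"ry":0,"rz":0}]'; python3 -m jog '[{"grip":0,"x":0,"y":0,"z":0,"rx":0,"ry":0,"rz":0},{"grip":0,"x":0,"y":0,"z":0,"rx":0,"ry":0,"rz":0},{"grip":0,"x":0,"y":0,"z":0,"rx":0,"ry":0,"rz":0},{"grip":0,"x":0,"y":0,"z":0,"rx":0,"ry":0,"rz":0},{"grip":0,"x":0,"y":0,"z":0,"rx":0,"ry":0,"rz":0},{"grip":0,"x":0,"y":0,"z":0,"rx":0,"ry":0,"rz":0}]'
python3 - <<'E'
from ov import ov
ov("side",330,200,430,300,6,"s15.png",(.621,-.022,-.005,.06),(.62,-.0215,-.0058))
E
```

```text
time: 12.0
eef_pos: [0.4979, -0.0195, 0.2397]
tcp_rot: [0.715, 0.699, 0.018, 0.018]
contact_force: [-3.0, 0.0, 2.8]
opening: 0.257
time: 12.5
eef_pos: [0.4979, -0.0195, 0.2394]
tcp_rot: [0.715, 0.699, 0.019, 0.019]
contact_force: [0.6, 0.1, 0.3]
opening: 1.002
```

View pics/s15.png

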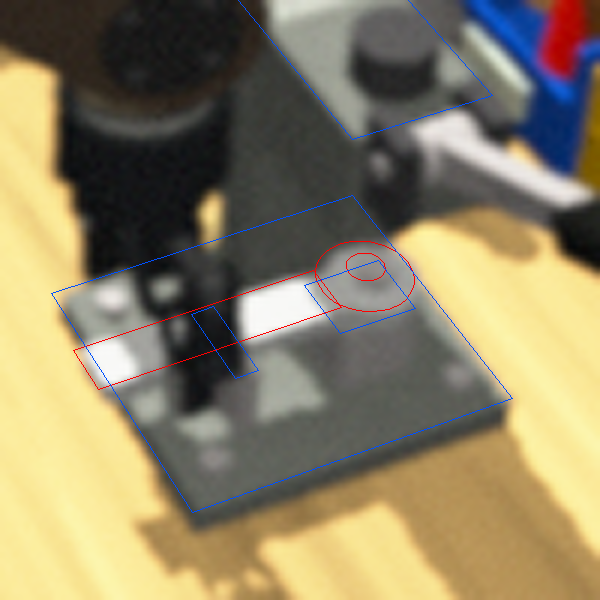

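Released: fingers fully open and the link hasn't moved. Backing off upward, then sideways toward the lever while closing the fingers.

```bash
python3 -m jog '[{"grip":0,"x":0,"y":0,"z":-15,"rx":0,"ry":0,"rz":0},{"grip":0,"x":0,"y":0,"z":-30,"rx":0,"ry":0,"rz":0},{"grip":0,"x":0,"y":0,"z":-40,"rx":0,"ry":0,"rz":0},{"grip":1,"x":0,"y":0,"z":-40,"rx":3,"ry":0,"rz":0},{"grip":1,"x":0,"y":0,"z":-40,"rx":0,"ry":0,"rz":0},{"grip":1,"x":-35,"y":0,"z":-30,"rx":0,"ry":0,"rz":0},{"grip":1,"x":-40,"y":0,"z":-10,"rx":0,"ry":0,"rz":0},{"grip":1,"x":-40,"y":0,"z":-10,"rx":0,"ry":0,"rz":0}]' 60 && python3 -m jog '[{"grip":1,"x":-40,"y":0,"z":-10,"rx":0,"ry":0,"rz":0},{"grip":1,"x":-38,"y":0,"z":0,"rx":0,"ry":0,"rz":0},{"grip":1,"x":0,"y":0,"z":0,"rx":0,"ry":0,"rz":0}]'
python3 - <<'E'
from ov import ov
ov("top",320,70,450,200,4,"t16.png",(.621,-.022,-.005,.06),(.62,-.0215,-.0058))
ov("side",330,200,430,300,6,"s16.png",(.621,-.022,-.005,.06),(.62,-.0215,-.0058))
E
python3 go.py .62 -.214 .47 1.55
```

```text
time: 13.22
eef_pos: [0.4888, -0.1315, 0.4543]
tcp_rot: [0.714, 0.7, 0.001, 0.002]
contact_force: [0.5, 0.6, -0.4]
opening: 0.297
time: 13.47
eef_pos: [0.4867, -0.2142, 0.4621]
tcp_rot: [0.717, 0.697, -0.001, 0.002]
contact_force: [-0.8, 0.8, 0.5]
opening: 0.001
t 13.57 pos [ 0.4869 -0.2103  0.4609] F [-0.1  0.8 -0.4] open 0.002 q [-0.6  -0.08  1.87  0.    1.35 -2.15]
shift before turn [ -0.4 133.2  -9.2] turn [-0.03 -0.06 -0.24] shift after turn [ -0.9 133.2  -9.1]
```

View pics/t16.png

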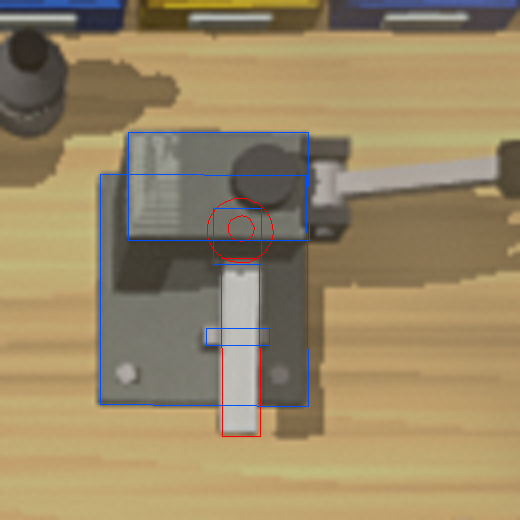

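View pics/s16.png

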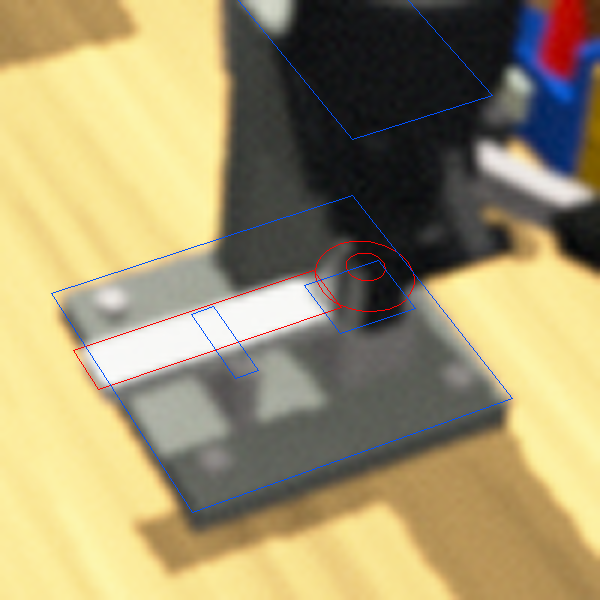

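The link lies flat across both supports. I'll measure how well it's centred more finely, from the top view at higher zoom.

```bash
python3 - <<'E'
from h import *
c=cam("top");crop(c,338,128,405,184,11,"t17.png")
g=cv2.cvtColor(c["frame"],cv2.COLOR_RGB2GRAY).astype(int)
for r in (141,146,149,160,165,167,175): print(r,g[r,340:402].tolist())
for k in (350,370,377,379,381,390): print("col",k,g[145:185,k].tolist())
E
```

```text
141 [172, 170, 172, 171, 114, 111, 117, 117, 85, 64, 61, 62, 61, 61, 60, 61, 61, 61, 60, 58, 66, 78, 79, 78, 79, 82, 81, 79, 80, 80, 89, 89, 90, 88, 90, 138, 182, 187, 190, 190, 189, 190, 188, 190, 171, 104, 80, 81, 84, 83, 85, 83, 84, 83, 81, 81, 87, 105, 109, 108, 106, 119]
146 [155, 156, 157, 158, 113, 112, 118, 118, 116, 116, 117, 117, 118, 119, 119, 119, 117, 117, 116, 117, 117, 119, 118, 119, 119, 116, 118, 118, 119, 119, 118, 119, 118, 116, 116, 158, 182, 188, 190, 190, 191, 189, 189, 190, 158, 99, 82, 83, 83, 84, 84, 85, 85, 84, 85, 83, 83, 102, 104, 102, 105, 153]
149 [161, 162, 164, 164, 119, 114, 118, 117, 119, 119, 118, 117, 118, 118, 117, 116, 117, 116, 118, 118, 117, 118, 118, 119, 118, 119, 117, 120, 121, 120, 120, 120, 116, 116, 113, 159, 184, 187, 190, 191, 190, 189, 190, 192, 147, 92, 81, 83, 83, 86, 83, 86, 84, 84, 84, 82, 86, 106, 110, 106, 110, 159]
160 [171, 168, 171, 172, 128, 118, 120, 117, 117, 118, 122, 129, 126, 119, 118, 119, 120, 121, 119, 121, 121, 120, 120, 122, 119, 122, 121, 121, 121, 122, 123, 122, 121, 119, 118, 181, 189, 188, 191, 189, 190, 187, 19
[... 1534 characters left out ...]
, 189, 189, 190, 191, 190, 190, 192, 190, 191, 191, 195, 185, 128, 162, 169, 169, 169, 171, 171]
col 379 [189, 190, 191, 191, 191, 191, 190, 190, 190, 190, 188, 190, 189, 190, 189, 189, 189, 191, 190, 189, 189, 189, 188, 187, 188, 189, 189, 188, 190, 188, 190, 191, 181, 128, 162, 168, 169, 172, 171, 170]
col 381 [189, 189, 189, 188, 189, 189, 191, 188, 189, 189, 190, 188, 190, 189, 189, 187, 188, 189, 189, 187, 187, 188, 187, 187, 188, 188, 188, 189, 189, 189, 190, 191, 177, 113, 163, 169, 168, 169, 171, 172]
col 390 [84, 84, 84, 85, 83, 84, 84, 85, 86, 85, 85, 86, 87, 86, 85, 88, 98, 111, 112, 111, 108, 88, 87, 89, 87, 79, 72, 111, 111, 107, 108, 108, 105, 102, 122, 168, 171, 170, 171, 170]
```

View pics/t17.png

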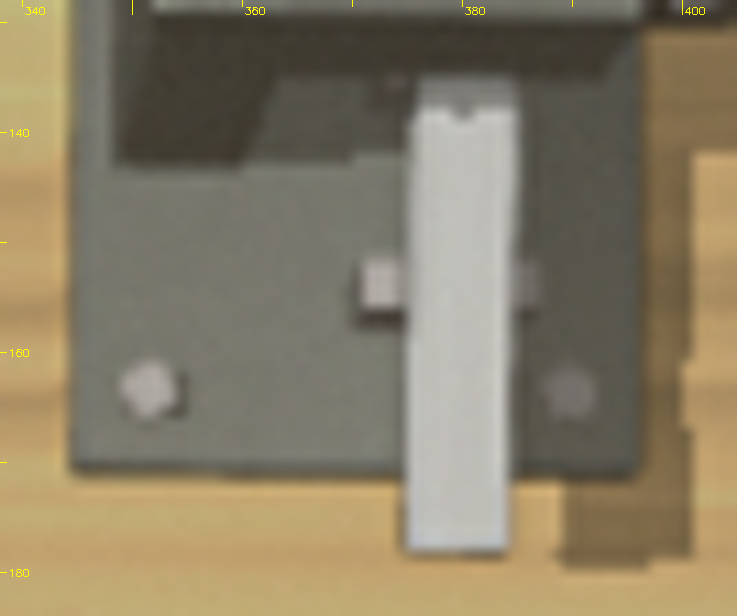

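The top view shows the link yawed by about −0.023 rad, so the rivet is roughly 2.5 mm off in y and about 2 mm too deep in x. There is plenty of time, so I'll take the tail again, square it up and slide it back.

```bash
python3 -m jog '[{"grip":0,"x":40,"y":3,"z":5,"rx":0,"ry":0,"rz":-1.25},{"grip":0,"x":40,"y":3,"z":5,"rx":0,"ry":0,"rz":0},{"grip":0,"x":40,"y":3,"z":10,"rx":0,"ry":0,"rz":0},{"grip":0,"x":40,"y":3,"z":20,"rx":0,"ry":0,"rz":0},{"grip":0,"x":30,"y":0,"z":30,"rx":0,"ry":0,"rz":0},{"grip":0,"x":0,"y":0,"z":30,"rx":0,"ry":0,"rz":0},{"grip":0,"x":0,"y":0,"z":0,"rx":0,"ry":0,"rz":0}]' 40; python3 go.py .503 -.0195 .231 1.568
```

```text
time: 14.2
eef_pos: [0.4972, -0.0186, 0.3565]
tcp_rot: [0.705, 0.709, -0.003, -0.006]
contact_force: [-2.4, 0.4, -0.1]
opening: 0.978
t 14.2 pos [ 0.4972 -0.0186  0.3565] F [-2.4  0.4 -0.1] open 0.978 q [-0.24 -0.06  2.05  0.    1.17 -1.82]
shift before turn [ -1.4   7.3 125.4] turn [-0.71 -0.21  0.49] shift after turn [ -0.9   5.8 125.5]
```

```bash
python3 -m jog '[{"grip":0,"x":0,"y":5,"z":25,"rx":0,"ry":0,"rz":0},{"grip":0,"x":0,"y":0,"z":35,"rx":0,"ry":0,"rz":0},{"grip":0,"x":0,"y":0,"z":25,"rx":0,"ry":0,"rz":0},{"grip":0,"x":0,"y":0,"z":0,"rx":0,"ry":0,"rz":0},{"grip":0,"x":0,"y":0,"z":0,"rx":0,"ry":0,"rz":0}]' 40; python3 go.py .503 -.0195 .231 1.568
```

```text
time: 14.62
eef_pos: [0.5047, -0.0222, 0.2783]
tcp_rot: [0.707, 0.707, -0.0, -0.001]
contact_force: [0.5, 0.6, 0.4]
opening: 0.999
t 14.62 pos [ 0.5047 -0.0222  0.2783] F [0.5 0.6 0.4] open 0.999 q [-0.25  0.06  2.09  0.    1.   -1.82]
shift before turn [ 2.6 -1.6 47.3] turn [-0.13 -0.05  0.17] shift after turn [ 2.7 -1.7 47.3]
```

```bash
python3 -m jog '[{"grip":0,"x":2.7,"y":-1.5,"z":24,"rx":0,"ry":0,"rz":0.2},{"grip":0,"x":0,"y":0,"z":22,"rx":0,"ry":0,"rz":0},{"grip":0,"x":0,"y":0,"z":0,"rx":0,"ry":0,"rz":0},{"grip":0,"x":0,"y":0,"z":0,"rx":0,"ry":0,"rz":0}]' 40; python3 go.py .503 -.0195 .231 1.568; python3 -m jog '[{"grip":1,"x":0,"y":0,"z":0,"rx":0,"ry":0,"rz":0},{"grip":1,"x":0,"y":0,"z":0,"rx":0,"ry":0,"rz":0},{"grip":1,"x":0,"y":0,"z":0,"rx":0,"ry":0,"rz":0},{"grip":1,"x":0,"y":0,"z":0,"rx":0,"ry":0,"rz":0},{"grip":1,"x":0,"y":0,"z":0,"rx":0,"ry":0,"rz":0},{"grip":1,"x":0,"y":0,"z":0,"rx":0,"ry":0,"rz":0},{"grip":1,"x":0,"y":0,"z":0,"rx":0,"ry":0,"rz":0}]'; python3 go.py .503 -.0195 .231 1.568
```

```text
time: 14.95
eef_pos: [0.504, -0.0198, 0.234]
tcp_rot: [0.708, 0.706, 0.0, 0.0]
contact_force: [0.2, -0.4, 1.2]
opening: 1.0
t 14.95 pos [ 0.504  -0.0198  0.234 ] F [ 0.2 -0.4  1.2] open 1.0 q [-0.24  0.13  2.11  0.    0.9  -1.81]
shift before turn [ 0.3 -1.   3. ] turn [ 0.08 -0.   -0.04] shift after turn [ 0.3 -1.   3. ]
time: 15.53
eef_pos: [0.5037, -0.0197, 0.233]
tcp_rot: [0.708, 0.706, 0.0, 0.0]
contact_force: [-1.4, 0.0, 4.1]
opening: 0.292
t 15.53 pos [ 0.5037 -0.0197  0.233 ] F [-1.4  0.   4.1] open 0.292 q [-0.24  0.13  2.11  0.    0.9  -1.81]
shift before turn [ 0.2 -0.7  2. ] turn [ 0.05 -0.   -0.03] shift after turn [ 0.2 -0.7  2. ]
```

```bash
python3 -m jog '[{"grip":1,"x":0,"y":-1.3,"z":0,"rx":0,"ry":0,"rz":0},{"grip":1,"x":0,"y":-1,"z":0,"rx":0,"ry":0,"rz":0},{"grip":1,"x":0,"y":0,"z":0,"rx":0,"ry":0,"rz":0},{"grip":1,"x":0,"y":0,"z":0,"rx":0,"ry":0,"rz":0}]'; python3 -m jog '[{"grip":0,"x":0,"y":0,"z":0,"rx":0,"ry":0,"rz":0},{"grip":0,"x":0,"y":0,"z":0,"rx":0,"ry":0,"rz":0},{"grip":0,"x":0,"y":0,"z":0,"rx":0,"ry":0,"rz":0},{"grip":0,"x":0,"y":0,"z":0,"rx":0,"ry":0,"rz":0},{"grip":0,"x":0,"y":0,"z":0,"rx":0,"ry":0,"rz":0},{"grip":0,"x":0,"y":0,"z":-15,"rx":0,"ry":0,"rz":0},{"grip":0,"x":0,"y":0,"z":-35,"rx":0,"ry":0,"rz":0},{"grip":0,"x":0,"y":0,"z":-40,"rx":0,"ry":0,"rz":0}]' &&  python3 -m jog '[{"grip":1,"x":0,"y":0,"z":-40,"rx":0,"ry":0,"rz":0},{"grip":1,"x":-20,"y":0,"z":-40,"rx":0,"ry":0,"rz":0},{"grip":1,"x":-35,"y":0,"z":-30,"rx":0,"ry":0,"rz":0},{"grip":1,"x":-40,"y":0,"z":-20,"rx":0,"ry":0,"rz":0},{"grip":1,"x":-40,"y":0,"z":-10,"rx":0,"ry":0,"rz":0},{"grip":1,"x":-40,"y":0,"z":0,"rx":0,"ry":0,"rz":0},{"grip":1,"x":-20,"y":0,"z":0,"rx":0,"ry":0,"rz":0}]' 60
python3 - <<'E'
from ov import ov
from h import *
ov("top",320,70,450,200,4,"t18.png",(.6205,-.0195,-.004,.06),(.6205,-.0195,-.004))
c=cam("top");crop(c,338,128,405,184,11,"t19.png")
E
python3 go.py .62 -.212 .47 1.568
```

```text
time: 15.87
eef_pos: [0.5017, -0.0198, 0.2329]
tcp_rot: [0.708, 0.706, 0.001, 0.001]
contact_force: [3.0, 0.7, 3.9]
opening: 0.288
time: 16.53
eef_pos: [0.4998, -0.0194, 0.3201]
tcp_rot: [0.708, 0.706, -0.002, -0.004]
contact_force: [1.3, 0.4, -0.8]
opening: 1.001
time: 17.12
eef_pos: [0.4999, -0.2107, 0.4564]
tcp_rot: [0.709, 0.705, -0.0, 0.001]
contact_force: [0.3, 0.4, 0.2]
opening: 0.006
t 17.22 pos [ 0.5    -0.2102  0.4548] F [0.3 0.5 0.2] open -0.002 q [-0.59 -0.04  1.85 -0.    1.34 -2.15]
shift before turn [ -0.9 120.  -15.3] turn [-0.05 -0.01 -0.3 ] shift after turn [ -1.5 120.1 -15.2]
```

View pics/t18.png

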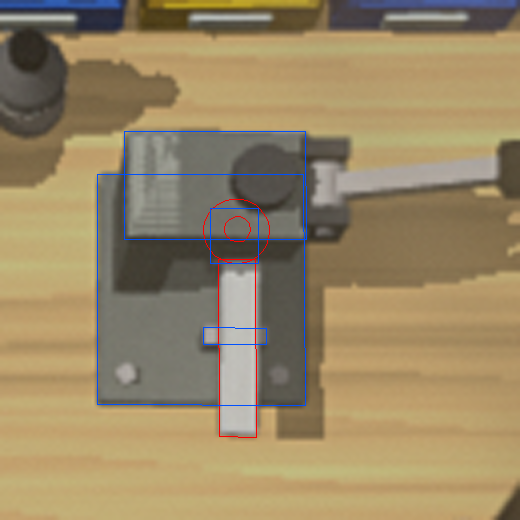

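View pics/t19.png

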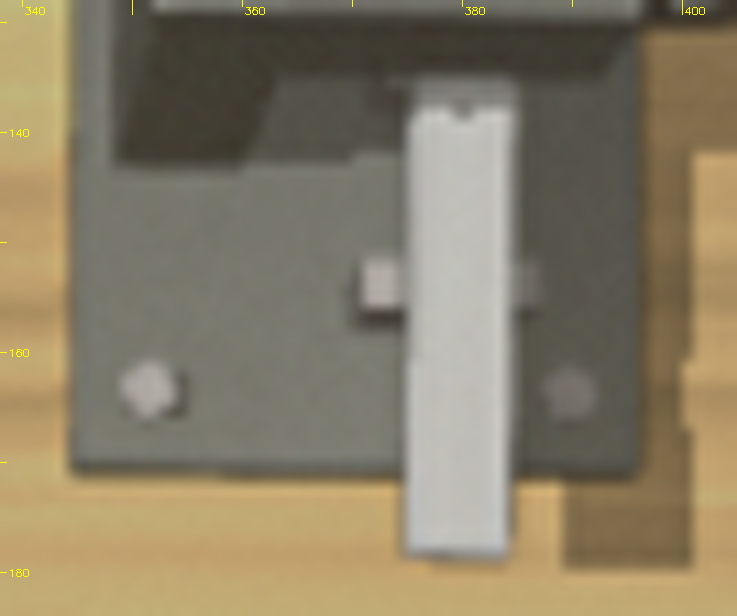

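Link and press overlays now agree to about 0.3 px (1 mm). On to the lever.

```bash
python3 -m jog '[{"grip":1,"x":-1,"y":5,"z":-22,"rx":0,"ry":0,"rz":0},{"grip":1,"x":0,"y":35,"z":0,"rx":0,"ry":0,"rz":0},{"grip":1,"x":0,"y":40,"z":0,"rx":0,"ry":0,"rz":0},{"grip":1,"x":0,"y":40,"z":0,"rx":0,"ry":0,"rz":0},{"grip":1,"x":0,"y":0,"z":0,"rx":0,"ry":0,"rz":0},{"grip":1,"x":0,"y":0,"z":0,"rx":0,"ry":0,"rz":0}]'
python3 - <<'E'
from h import *
c=cam("side");crop(c,380,130,510,260,4,"s20.png")
c=cam("top");crop(c,370,60,500,160,4,"t20.png")
E
python3 go.py .62 -.212 .448 1.568
```

```text
time: 17.72
eef_pos: [0.6221, -0.2073, 0.4741]
tcp_rot: [0.707, 0.707, -0.001, -0.003]
contact_force: [-1.3, -0.4, -0.5]
opening: 0.003
t 17.82 pos [ 0.6202 -0.2076  0.4765] F [0.4 0.8 0.8] open 0.002 q [-0.48  0.2   1.55  0.    1.39 -2.05]
shift before turn [-4.4 -0.2 28.5] turn [-0.1  -0.07  0.02] shift after turn [-4.4 -0.2 28.5]
```

View pics/s20.png

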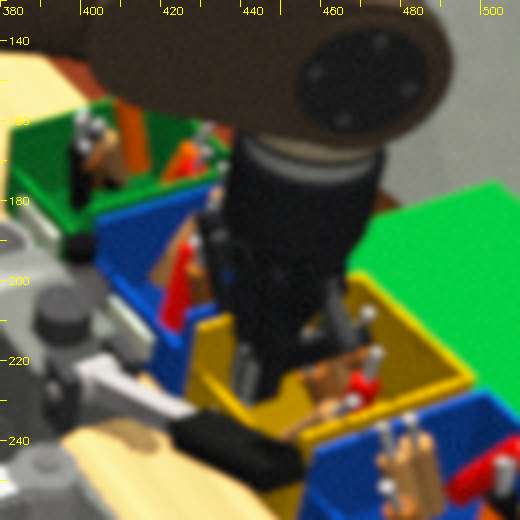

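View pics/t20.png

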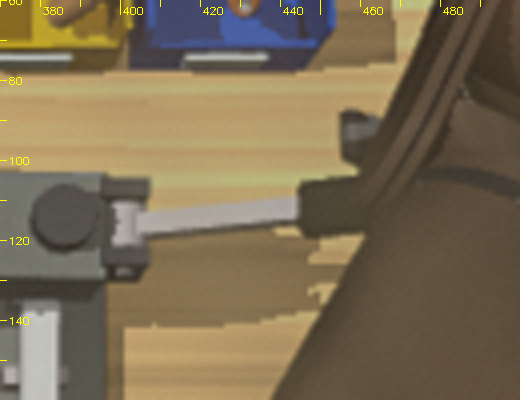

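```bash
python3 -m jog '[{"grip":1,"x":-4,"y":0,"z":12,"rx":0,"ry":0,"rz":0},{"grip":1,"x":0,"y":0,"z":12,"rx":0,"ry":0,"rz":0},{"grip":1,"x":0,"y":0,"z":0,"rx":0,"ry":0,"rz":0}]';python3 -m jog '[{"grip":1,"x":0,"y":0,"z":10,"rx":0,"ry":0,"rz":0},{"grip":1,"x":0,"y":0,"z":10,"rx":0,"ry":0,"rz":0},{"grip":1,"x":0,"y":0,"z":0,"rx":0,"ry":0,"rz":0}]'
python3 - <<'E'
from h import *
c=cam("side");crop(c,380,130,510,260,4,"s21.png")
E
```

```text
time: 18.07
eef_pos: [0.6191, -0.2126, 0.4503]
tcp_rot: [0.709, 0.706, -0.0, -0.002]
contact_force: [0.7, -0.0, 1.5]
opening: -0.002
time: 18.32
eef_pos: [0.6199, -0.2129, 0.4319]
tcp_rot: [0.709, 0.706, -0.0, -0.0]
contact_force: [0.8, -0.3, 3.9]
opening: -0.002
```

View pics/s21.png

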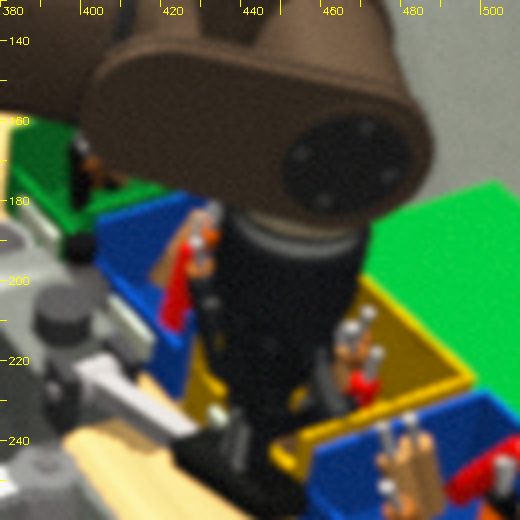

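In contact at the grip, 3.9 N. First stroke.

```bash
python3 -m jog '[{"grip":1,"x":0,"y":0,"z":12,"rx":0,"ry":0,"rz":0},{"grip":1,"x":0,"y":0,"z":12,"rx":0,"ry":0,"rz":0},{"grip":1,"x":0,"y":0,"z":12,"rx":0,"ry":0,"rz":0},{"grip":1,"x":0,"y":0,"z":12,"rx":0,"ry":0,"rz":0},{"grip":1,"x":0,"y":0,"z":8,"rx":0,"ry":0,"rz":0},{"grip":1,"x":0,"y":0,"z":0,"rx":0,"ry":0,"rz":0}]';python3 -m jog '[{"grip":1,"x":0,"y":0,"z":5,"rx":0,"ry":0,"rz":0},{"grip":1,"x":0,"y":0,"z":3,"rx":0,"ry":0,"rz":0},{"grip":1,"x":0,"y":0,"z":0,"rx":0,"ry":0,"rz":0}]'
```

```text
time: 18.87
eef_pos: [0.6206, -0.2137, 0.3777]
tcp_rot: [0.708, 0.706, -0.0, 0.002]
contact_force: [0.3, -3.6, 7.3]
opening: -0.002
time: 19.12
eef_pos: [0.6206, -0.2139, 0.3714]
tcp_rot: [0.708, 0.706, -0.0, 0.003]
contact_force: [-0.9, -4.2, 6.7]
opening: 0.003
```

```bash
for i in 1; do python3 -m jog '[{"grip":1,"x":0,"y":0,"z":4,"rx":0,"ry":0,"rz":0},{"grip":1,"x":0,"y":0,"z":3,"rx":0,"ry":0,"rz":0},{"grip":1,"x":0,"y":0,"z":0,"rx":0,"ry":0,"rz":0}]'; done; python3 -m jog '[{"grip":1,"x":0,"y":0,"z":2,"rx":0,"ry":0,"rz":0},{"grip":1,"x":0,"y":0,"z":0,"rx":0,"ry":0,"rz":0}]'
```

```text
time: 19.37
eef_pos: [0.6206, -0.214, 0.3647]
tcp_rot: [0.708, 0.706, -0.001, 0.003]
contact_force: [-0.9, -4.3, 8.2]
opening: -0.002
time: 19.53
eef_pos: [0.6206, -0.214, 0.3631]
tcp_rot: [0.708, 0.706, -0.001, 0.003]
contact_force: [-1.0, -4.2, 8.1]
opening: 0.003
```

```bash
python3 -m jog '[{"grip":1,"x":0,"y":0,"z":3,"rx":0,"ry":0,"rz":0},{"grip":1,"x":0,"y":0,"z":0,"rx":0,"ry":0,"rz":0}]'; python3 -m jog '[{"grip":1,"x":0,"y":0,"z":2,"rx":0,"ry":0,"rz":0},{"grip":1,"x":0,"y":0,"z":0,"rx":0,"ry":0,"rz":0}]'
```

```text
time: 19.7
eef_pos: [0.6207, -0.214, 0.3619]
tcp_rot: [0.708, 0.706, -0.001, 0.003]
contact_force: [-3.7, -3.4, 11.9]
opening: -0.0
time: 19.87
eef_pos: [0.6207, -0.214, 0.3615]
tcp_rot: [0.708, 0.706, -0.001, 0.003]
contact_force: [-6.0, -2.2, 16.6]
opening: 0.001
```

```bash
python3 - <<'E'
from h import *
c=cam("side");crop(c,340,180,480,290,5,"s22.png")
E
```

```text
(no output)
```

View pics/s22.png

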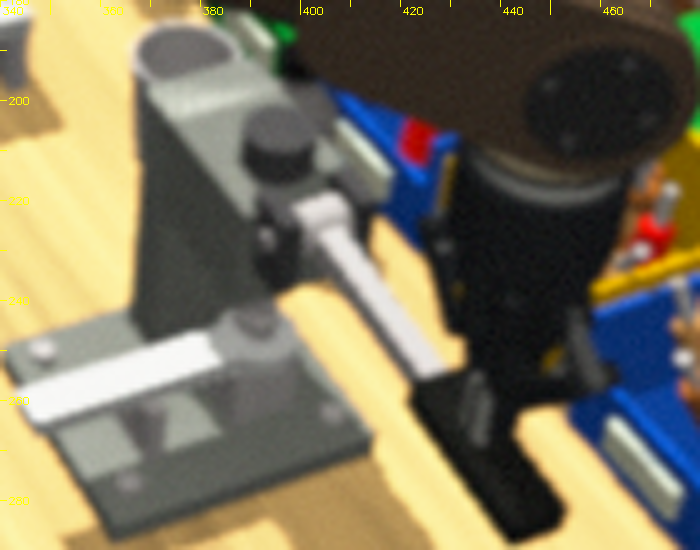

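The ram is on the rivet at (390,245): the force is rising while the position has stopped. Pressing harder.

```bash
python3 -m jog '[{"grip":1,"x":0,"y":0,"z":4,"rx":0,"ry":0,"rz":0},{"grip":1,"x":0,"y":0,"z":3,"rx":0,"ry":0,"rz":0},{"grip":1,"x":0,"y":0,"z":0,"rx":0,"ry":0,"rz":0}]'; python3 -m jog '[{"grip":1,"x":0,"y":0,"z":4,"rx":0,"ry":0,"rz":0},{"grip":1,"x":0,"y":0,"z":3,"rx":0,"ry":0,"rz":0},{"grip":1,"x":0,"y":0,"z":0,"rx":0,"ry":0,"rz":0}]'
```

```text
time: 20.17
eef_pos: [0.6209, -0.214, 0.3602]
tcp_rot: [0.708, 0.706, -0.001, 0.003]
contact_force: [-14.5, 1.6, 34.0]
opening: 0.001
time: 20.42
eef_pos: [0.621, -0.2139, 0.3591]
tcp_rot: [0.708, 0.706, -0.001, 0.003]
contact_force: [-23.2, 5.0, 49.9]
opening: 0.002
```

```bash
python3 -m jog '[{"grip":1,"x":0,"y":-5,"z":2,"rx":0,"ry":0,"rz":0},{"grip":1,"x":0,"y":0,"z":2,"rx":0,"ry":0,"rz":0},{"grip":1,"x":0,"y":0,"z":0,"rx":0,"ry":0,"rz":0}]'
```

```text
time: 20.67
eef_pos: [0.6183, -0.2136, 0.3588]
tcp_rot: [0.708, 0.706, 0.003, 0.009]
contact_force: [-15.3, 7.7, 54.4]
opening: 0.005
```

54 N with the lever stopped, so stroke 1's squeeze is done. Going all the way up.

```bash
python3 -m jog '[{"grip":1,"x":0,"y":0,"z":-10,"rx":0,"ry":0,"rz":0},{"grip":1,"x":0,"y":0,"z":-15,"rx":0,"ry":0,"rz":0},{"grip":1,"x":0,"y":0,"z":-20,"rx":0,"ry":0,"rz":0},{"grip":1,"x":0,"y":0,"z":-20,"rx":0,"ry":0,"rz":0},{"grip":1,"x":0,"y":0,"z":-20,"rx":0,"ry":0,"rz":0},{"grip":1,"x":0,"y":4,"z":-20,"rx":0,"ry":0,"rz":0},{"grip":1,"x":0,"y":0,"z":-15,"rx":0,"ry":0,"rz":0},{"grip":1,"x":0,"y":0,"z":0,"rx":0,"ry":0,"rz":0}]'; python3 -m jog '[{"grip":1,"x":0,"y":0,"z":0,"rx":0,"ry":0,"rz":0},{"grip":1,"x":0,"y":0,"z":0,"rx":0,"ry":0,"rz":0}]'; python3 go.py .62 -.212 .46 1.568
python3 - <<'E'
from h import *
c=cam("side");crop(c,340,180,480,290,5,"s23.png")
E
```

```text
time: 21.33
eef_pos: [0.6197, -0.2124, 0.4615]
tcp_rot: [0.708, 0.706, 0.001, 0.003]
contact_force: [0.9, -0.8, 0.6]
opening: -0.0
time: 21.5
eef_pos: [0.6191, -0.2126, 0.4552]
tcp_rot: [0.708, 0.706, -0.0, -0.002]
contact_force: [-0.7, 0.7, -0.9]
opening: 0.005
t 21.5 pos [ 0.6191 -0.2126  0.4552] F [-0.7  0.7 -0.9] open 0.005 q [-0.49  0.21  1.58  0.    1.36 -2.05]
shift before turn [ 0.6  0.9 -4.8] turn [-0.15 -0.11 -0.05] shift after turn [ 0.6  0.9 -4.8]
```

View pics/s23.png

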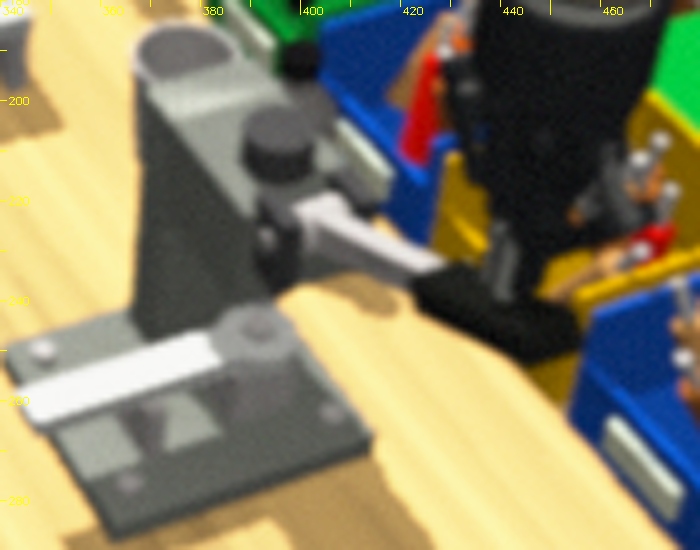

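Lever fully up, tip clear with 0 N, link unmoved. Stroke 2.

```bash
python3 -m jog '[{"grip":1,"x":0,"y":0,"z":12,"rx":0,"ry":0,"rz":0},{"grip":1,"x":0,"y":0,"z":14,"rx":0,"ry":0,"rz":0},{"grip":1,"x":0,"y":0,"z":14,"rx":0,"ry":0,"rz":0},{"grip":1,"x":0,"y":0,"z":14,"rx":0,"ry":0,"rz":0},{"grip":1,"x":0,"y":0,"z":14,"rx":0,"ry":0,"rz":0},{"grip":1,"x":0,"y":0,"z":14,"rx":0,"ry":0,"rz":0},{"grip":1,"x":0,"y":0,"z":8,"rx":0,"ry":0,"rz":0},{"grip":1,"x":0,"y":0,"z":4,"rx":0,"ry":0,"rz":0}]';python3 -m jog '[{"grip":1,"x":0,"y":0,"z":4,"rx":0,"ry":0,"rz":0},{"grip":1,"x":0,"y":-2,"z":4,"rx":0,"ry":0,"rz":0},{"grip":1,"x":0,"y":-2,"z":4,"rx":0,"ry":0,"rz":0},{"grip":1,"x":0,"y":0,"z":0,"rx":0,"ry":0,"rz":0}]'
```

```text
time: 22.22
eef_pos: [0.6195, -0.2143, 0.3631]
tcp_rot: [0.708, 0.706, -0.001, 0.003]
contact_force: [-0.6, -5.4, 8.3]
opening: 0.003
time: 22.55
eef_pos: [0.6174, -0.214, 0.3608]
tcp_rot: [0.709, 0.706, 0.003, 0.008]
contact_force: [-2.2, -0.2, 24.8]
opening: 0.001
```

```bash
python3 -m jog '[{"grip":1,"x":0,"y":0,"z":4,"rx":0,"ry":0,"rz":0},{"grip":1,"x":0,"y":-1,"z":4,"rx":0,"ry":0,"rz":0},{"grip":1,"x":0,"y":-1,"z":4,"rx":0,"ry":0,"rz":0},{"grip":1,"x":0,"y":0,"z":1,"rx":0,"ry":0,"rz":0},{"grip":1,"x":0,"y":0,"z":0,"rx":0,"ry":0,"rz":0},{"grip":1,"x":0,"y":0,"z":0,"rx":0,"ry":0,"rz":0}]'; python3 go.py .62 -.212 .455 1.568
```

```text
time: 23.05
eef_pos: [0.6166, -0.2137, 0.3587]
tcp_rot: [0.708, 0.706, 0.004, 0.01]
contact_force: [-12.9, 6.7, 54.7]
opening: 0.004
t 23.05 pos [ 0.6166 -0.2137  0.3587] F [-12.9   6.7  54.7] open 0.004 q [-0.49  0.27  1.68  0.    1.17 -2.06]
shift before turn [  0.9   5.3 -96.2] turn [ 1.16  0.53 -0.02] shift after turn [  1.7   3.4 -96.3]
```

Stroke 2 reached 54.7 N at a stop. Going up, then stroke 3.

```bash
python3 -m jog '[{"grip":1,"x":0,"y":0,"z":-10,"rx":0,"ry":0,"rz":0},{"grip":1,"x":0,"y":0,"z":-15,"rx":0,"ry":0,"rz":0},{"grip":1,"x":0,"y":0,"z":-20,"rx":0,"ry":0,"rz":0},{"grip":1,"x":0,"y":0,"z":-20,"rx":0,"ry":0,"rz":0},{"grip":1,"x":0,"y":0,"z":-20,"rx":0,"ry":0,"rz":0},{"grip":1,"x":0,"y":5,"z":-20,"rx":0,"ry":0,"rz":0},{"grip":1,"x":0,"y":0,"z":-15,"rx":0,"ry":0,"rz":0},{"grip":1,"x":0,"y":0,"z":0,"rx":0,"ry":0,"rz":0}]'; python3 -m jog '[{"grip":1,"x":0,"y":0,"z":0,"rx":0,"ry":0,"rz":0},{"grip":1,"x":0,"y":0,"z":0,"rx":0,"ry":0,"rz":0},{"grip":1,"x":0,"y":0,"z":0,"rx":0,"ry":0,"rz":0}]'; python3 go.py .62 -.212 .455 1.568
python3 - <<'E'
from h import *
c=cam("side");crop(c,340,180,480,290,5,"s24.png")
E
```

```text
time: 23.72
eef_pos: [0.6187, -0.2127, 0.4605]
tcp_rot: [0.708, 0.706, 0.001, 0.002]
contact_force: [0.4, 0.2, 1.2]
opening: 0.001
time: 23.97
eef_pos: [0.6181, -0.2127, 0.455]
tcp_rot: [0.708, 0.706, -0.001, -0.002]
contact_force: [-0.3, 0.5, 0.4]
opening: -0.004
t 23.97 pos [ 0.6181 -0.2127  0.455 ] F [-0.3  0.5  0.4] open -0.004 q [-0.49  0.21  1.58  0.    1.36 -2.05]
shift before turn [ 0.7  1.9 -0. ] turn [-0.24 -0.15 -0.06] shift after turn [ 0.7  1.9 -0. ]
```

View pics/s24.png

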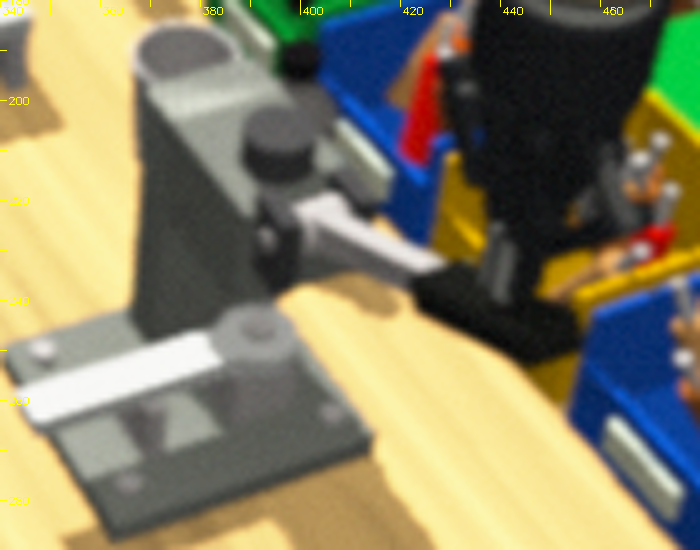

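The lever is up again and the link hasn't moved. Stroke 3.

```bash
python3 -m jog '[{"grip":1,"x":0,"y":2,"z":12,"rx":0,"ry":0,"rz":0},{"grip":1,"x":0,"y":0,"z":14,"rx":0,"ry":0,"rz":0},{"grip":1,"x":0,"y":0,"z":14,"rx":0,"ry":0,"rz":0},{"grip":1,"x":0,"y":0,"z":14,"rx":0,"ry":0,"rz":0},{"grip":1,"x":0,"y":0,"z":14,"rx":0,"ry":0,"rz":0},{"grip":1,"x":0,"y":0,"z":14,"rx":0,"ry":0,"rz":0},{"grip":1,"x":0,"y":0,"z":8,"rx":0,"ry":0,"rz":0},{"grip":1,"x":0,"y":0,"z":4,"rx":0,"ry":0,"rz":0}]';python3 -m jog '[{"grip":1,"x":0,"y":0,"z":4,"rx":0,"ry":0,"rz":0},{"grip":1,"x":0,"y":-2,"z":4,"rx":0,"ry":0,"rz":0},{"grip":1,"x":0,"y":-2,"z":4,"rx":0,"ry":0,"rz":0},{"grip":1,"x":0,"y":0,"z":4,"rx":0,"ry":0,"rz":0},{"grip":1,"x":0,"y":-1,"z":4,"rx":0,"ry":0,"rz":0},{"grip":1,"x":0,"y":-1,"z":4,"rx":0,"ry":0,"rz":0},{"grip":1,"x":0,"y":0,"z":0,"rx":0,"ry":0,"rz":0}]';python3 -m jog '[{"grip":1,"x":0,"y":0,"z":4,"rx":0,"ry":0,"rz":0},{"grip":1,"x":0,"y":0,"z":0,"rx":0,"ry":0,"rz":0},{"grip":1,"x":0,"y":0,"z":0,"rx":0,"ry":0,"rz":0}]'
```

```text
time: 24.68
eef_pos: [0.6207, -0.2143, 0.3647]
tcp_rot: [0.708, 0.706, -0.001, 0.003]
contact_force: [-1.0, -5.3, 8.9]
opening: 0.001
time: 25.27
eef_pos: [0.6179, -0.2138, 0.3591]
tcp_rot: [0.708, 0.706, 0.004, 0.011]
contact_force: [-9.6, 5.6, 48.9]
opening: 0.002
time: 25.52
eef_pos: [0.618, -0.2138, 0.3585]
tcp_rot: [0.708, 0.706, 0.004, 0.011]
contact_force: [-14.1, 8.3, 58.4]
opening: 0.004
```

```bash
python3 -m jog '[{"grip":1,"x":0,"y":0,"z":-14,"rx":0,"ry":0,"rz":0},{"grip":1,"x":0,"y":0,"z":-15,"rx":0,"ry":0,"rz":0},{"grip":1,"x":0,"y":0,"z":-20,"rx":0,"ry":0,"rz":0},{"grip":1,"x":0,"y":0,"z":-20,"rx":0,"ry":0,"rz":0},{"grip":1,"x":0,"y":0,"z":-20,"rx":0,"ry":0,"rz":0},{"grip":1,"x":0,"y":6,"z":-20,"rx":0,"ry":0,"rz":0},{"grip":1,"x":0,"y":0,"z":-15,"rx":0,"ry":0,"rz":0},{"grip":1,"x":0,"y":0,"z":0,"rx":0,"ry":0,"rz":0}]'; python3 -m jog '[{"grip":1,"x":0,"y":0,"z":0,"rx":0,"ry":0,"rz":0},{"grip":1,"x":0,"y":0,"z":0,"rx":0,"ry":0,"rz":0},{"grip":1,"x":0,"y":0,"z":0,"rx":0,"ry":0,"rz":0}]'; python3 go.py .62 -.212 .455 1.568
```

```text
time: 26.18
eef_pos: [0.6209, -0.2127, 0.4633]
tcp_rot: [0.708, 0.706, 0.001, 0.003]
contact_force: [-0.7, 0.0, 0.7]
opening: 0.002
time: 26.43
eef_pos: [0.6201, -0.2127, 0.4572]
tcp_rot: [0.708, 0.706, -0.001, -0.002]
contact_force: [-0.8, 0.5, -0.5]
opening: 0.0
t 26.43 pos [ 0.6201 -0.2127  0.4572] F [-0.8  0.5 -0.5] open 0.0 q [-0.48  0.21  1.57  0.    1.36 -2.05]
shift before turn [ 0.7 -0.1  2.2] turn [-0.22 -0.13 -0.05] shift after turn [ 0.7 -0.1  2.2]
```

Three strokes are done (54, 55 and 58 N). There's time for a fourth, pressed harder as insurance.

```bash
python3 -m jog '[{"grip":1,"x":0,"y":0,"z":14,"rx":0,"ry":0,"rz":0},{"grip":1,"x":0,"y":0,"z":14,"rx":0,"ry":0,"rz":0},{"grip":1,"x":0,"y":0,"z":14,"rx":0,"ry":0,"rz":0},{"grip":1,"x":0,"y":0,"z":14,"rx":0,"ry":0,"rz":0},{"grip":1,"x":0,"y":0,"z":14,"rx":0,"ry":0,"rz":0},{"grip":1,"x":0,"y":0,"z":14,"rx":0,"ry":0,"rz":0},{"grip":1,"x":0,"y":0,"z":8,"rx":0,"ry":0,"rz":0},{"grip":1,"x":0,"y":0,"z":4,"rx":0,"ry":0,"rz":0}]';python3 -m jog '[{"grip":1,"x":0,"y":0,"z":4,"rx":0,"ry":0,"rz":0},{"grip":1,"x":0,"y":-2,"z":4,"rx":0,"ry":0,"rz":0},{"grip":1,"x":0,"y":-2,"z":4,"rx":0,"ry":0,"rz":0},{"grip":1,"x":0,"y":0,"z":4,"rx":0,"ry":0,"rz":0},{"grip":1,"x":0,"y":-1,"z":4,"rx":0,"ry":0,"rz":0},{"grip":1,"x":0,"y":-2,"z":4,"rx":0,"ry":0,"rz":0},{"grip":1,"x":0,"y":0,"z":0,"rx":0,"ry":0,"rz":0}]';python3 -m jog '[{"grip":1,"x":0,"y":-2,"z":4,"rx":0,"ry":0,"rz":0},{"grip":1,"x":0,"y":-1,"z":4,"rx":0,"ry":0,"rz":0},{"grip":1,"x":0,"y":0,"z":0,"rx":0,"ry":0,"rz":0},{"grip":1,"x":0,"y":0,"z":0,"rx":0,"ry":0,"rz":0}]'
```

```text
time: 27.1
eef_pos: [0.6204, -0.2141, 0.3636]
tcp_rot: [0.708, 0.706, -0.001, 0.002]
contact_force: [-0.4, -4.5, 8.3]
opening: 0.001
time: 27.68
eef_pos: [0.6169, -0.2137, 0.359]
tcp_rot: [0.708, 0.706, 0.005, 0.011]
contact_force: [-8.4, 6.1, 48.7]
opening: 0.0
time: 28.02
eef_pos: [0.6155, -0.2133, 0.3579]
tcp_rot: [0.708, 0.706, 0.007, 0.015]
contact_force: [-11.4, 10.6, 66.2]
opening: -0.001
```

```bash
python3 -m jog '[{"grip":1,"x":0,"y":0,"z":-18,"rx":0,"ry":0,"rz":0},{"grip":1,"x":0,"y":0,"z":-15,"rx":0,"ry":0,"rz":0},{"grip":1,"x":0,"y":0,"z":-20,"rx":0,"ry":0,"rz":0},{"grip":1,"x":0,"y":0,"z":-20,"rx":0,"ry":0,"rz":0},{"grip":1,"x":0,"y":0,"z":-20,"rx":0,"ry":0,"rz":0},{"grip":1,"x":0,"y":10,"z":-20,"rx":0,"ry":0,"rz":0},{"grip":1,"x":0,"y":0,"z":-25,"rx":0,"ry":0,"rz":0},{"grip":1,"x":0,"y":0,"z":-30,"rx":0,"ry":0,"rz":0}]'; python3 -m jog '[{"grip":1,"x":-30,"y":-30,"z":-20,"rx":0,"ry":0,"rz":0},{"grip":1,"x":-30,"y":-30,"z":0,"rx":0,"ry":0,"rz":0},{"grip":1,"x":-30,"y":-30,"z":0,"rx":0,"ry":0,"rz":0},{"grip":1,"x":-30,"y":-30,"z":0,"rx":0,"ry":0,"rz":0},{"grip":1,"x":0,"y":0,"z":0,"rx":0,"ry":0,"rz":0},{"grip":1,"x":0,"y":0,"z":0,"rx":0,"ry":0,"rz":0}]'; python3 go.py .62 -.212 .455 1.568
python3 - <<'E'
from h import *
from ov import ov
ov("top",320,70,450,200,4,"t25.png",(.6205,-.0195,-.004,.06),(.6205,-.0195,-.004))
for n in("side","top"):
    c=cam(n);cv2.imwrite(f"pics/{n}26.png",c["frame"][:,:,::-1])
E
```

```text
time: 28.68
eef_pos: [0.6204, -0.2125, 0.4961]
tcp_rot: [0.708, 0.706, -0.001, -0.004]
contact_force: [0.3, -1.0, -0.3]
opening: -0.0
time: 29.18
eef_pos: [0.5035, -0.329, 0.5151]
tcp_rot: [0.71, 0.704, 0.0, -0.002]
contact_force: [0.1, 0.3, -0.1]
opening: -0.0
t 29.18 pos [ 0.5035 -0.329   0.5151] F [ 0.1  0.3 -0.1] open -0.0 q [-0.75  0.06  1.63  0.    1.45 -2.31]
shift before turn [117.7 115.8  60.2] turn [-0.15 -0.19 -0.27] shift after turn [117.3 116.2  60.1]
```

View pics/t25.png

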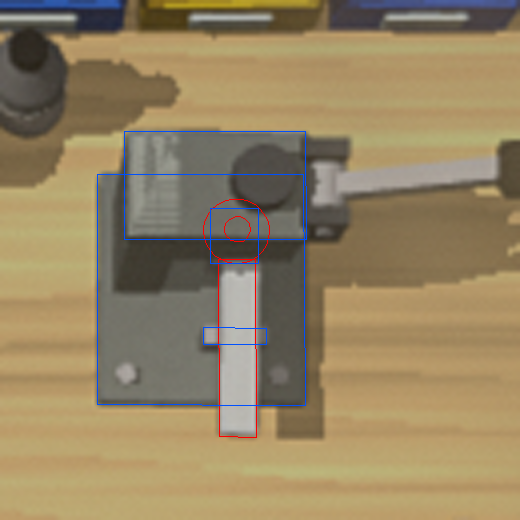

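View pics/side26.png

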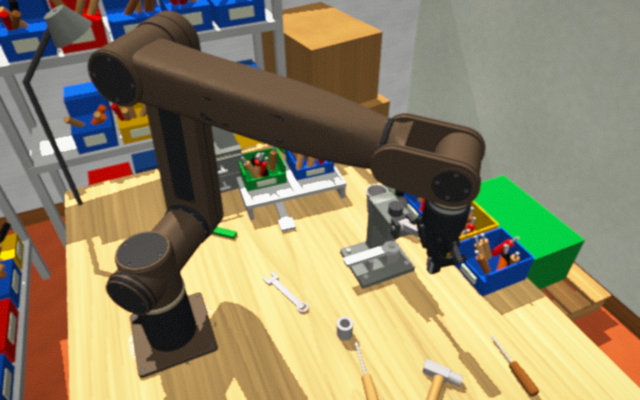

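View pics/top26.png

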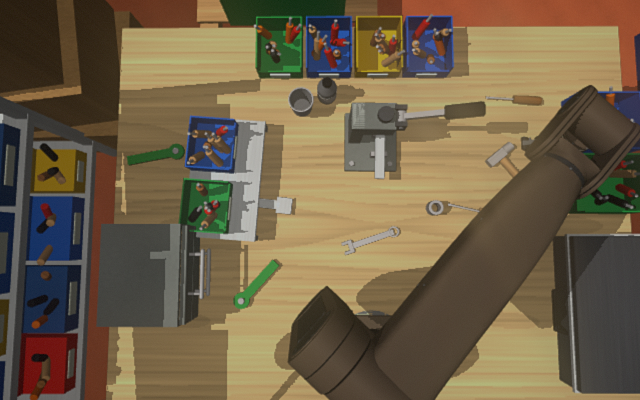

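Final check: the link lies squarely on the rest and anvil, with its tail end at (379,178). The lever is up with its grip at (465,110). The square link is still at (285,205), the bottle stands at (327,90), and the robot touches nothing. Handing in.

```bash
python3 -c "
from plant import sign_off;print(sign_off())"
```

```text
the job is handed in; nothing more can be done
None
```

The job is handed in. The riveted link lies flat across the anvil and front rest with its rivet under the ram. I pumped the lever through four full strokes, one more than asked.

**What I did:** I pulled the link out by its shank, laid it down, took it again by its plain tail, levelled it and set it in the press. The first placing was off by about 2–3 mm in each direction and slightly turned. I gripped the tail again, squared it up, slid it back and let go before pressing. At the end of each stroke the lever had stopped and the downward force was about 54, 55, 58 and 66 N. The lever went all the way back up after each one.

**Last checks:**
- The link's outline in the top view agrees with the seated position to about 1 mm. The head hides the rivet there, so its centring is worked out from the visible shank, tail and rest.
- The lever is up, the square link has not moved, and the oil bottle is standing.
- The robot touches nothing (force about 0 N), and the job took about 29 s of the 72 s allowed.

**Went wrong or disagreed:**
- While pulling out, the round end briefly touched the edge of the press's base plate at about 10 N, and I backed off.
- The two cameras disagreed on the press's position by about 2 mm. I went by the top view for the final alignment.

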